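# Load the sloping feeder with two lens cases and start it

## Robot

A 6-joint arm with a two-finger parallel gripper is mounted at the origin on the work surface. World frame = base frame: x ahead of the robot, y to its left, z up, the work surface at z = 0. Lengths are in m, angles in rad, forces in N, time in s.
With the tool pointing down it reaches from about 0.425 to 0.95 m from the base axis. Payload 3.5 kg.
Tool frame: the origin (TCP) lies midway between the tips of the shut fingers; the grasp point (between the pads) lies 19 mm behind it; x points along the fingers, y is the direction in which the jaws open and shut, and the axes are right-handed (so a half turn about x gives the same grasp; the last joint's range is limited). The gripper opens to 85 mm and grips with 20 to 120 N. Pads are 22 mm wide; open, the fingers measure 114 mm over their backs; the gripper's body (76 mm by 85 mm) begins 54 mm behind the grasp point. The pads swing forward as they close: fully open they stand 13 mm farther back than shut.
Start: joints at [-1.303, 0.286, 1.577, -0, 1.279, -0.15], TCP at [0.274, -0.617, 0.231] pointing down, gripper open.
Joint ranges: [-2.77, 2.77], [-0.9, 2.22], [0.21, 2.48], [-1.53, 4.67], [0.24, 2.81], [-2.84, 2.84]. Speed limits (rad/s): [2.79, 2.79, 3.14, 3.14, 3.14, 3.14].

## Interface

Orientations are given as a unit quaternion [x, y, z, w].
In Python, from plant import ctrl, vision gives the robot as it stands. The module is installed in compiled form; this text tells all that it offers.
- The arm moves only by the tool play_rows, never from a script. Its arguments are lists of equal length, an entry for each row: "claw": the closure in counts, from 0 (fully open) to 255 (shut); "travel": the shift along the tool's x, y, z in m, a list of three; "dr": the turn, a rotation vector about the tool's x, y, z in rad, a list of three. In form: {"claw": [claw, ...], "travel": [[tx, ty, tz], ...], "dr": [[wx, wy, wz], ...]}. A call has 1 to 20 rows; each row is the pose to reach, as a shift and turn from the pose measured when the call began, along the tool's axes at that moment; what a row does not reach only later rows make up. A row lasts 1/10 s, in which the tool goes at most 50 mm and 8.59 degrees, less where a joint would pass 70% of its speed; a pose out of reach is approached as far as the arm can. A call with a gripper value outside its range is refused whole. The fingers move at their own pace and stop on an object; "force" is the grip in N (left out, the last holds). Time passes only in rows, so rows that repeat a pose let the fingers close. It gives the time, the measured TCP pose, the force and the opening at its end, in the units of the state.
- ctrl.get_state(): the state, without advancing time (a new reading comes with each control period).
- vision.read_camera(name): name is "scene" or "top" or "wrist"; returns a dict with "img" (480x640x3 uint8, red, green, blue), "range_z" (480x640 float32, m along the optical axis (not along the pixel's ray), 0 where there is no reading), "K" (3x3 intrinsics, pixels), "world_to_cam" (4x4, takes a point from world to camera coordinates). Camera axes: x right, y up, looking along -z (the intrinsics and any distortion apply to the point x, -y, -z); pixel columns grow to the right and rows downward; lengths in m; the calibration is good to about 2 mm. A picture is of the moment at which its call begins.
- ctrl.sign_off(): hands the job in, once; it reports no verdict.
The state is a dict: "time": time; "qpos": joint angles; "dq": joint speeds; "joint_efforts": joint torques, N m; "eef_pos": TCP position; "tcp_rot": TCP orientation; "contact_force": force on the tool from outside, world axes, zero at the start; "wrist_torque": the same for the moment, N m; "opening": opening from 0.0 (shut) to 1.0 (fully open).
Only numpy, scipy, OpenCV 4.12 (cv2) and the standard library are available. Lean on these libraries where they do the work, as an engineer would, in place of code of your own. Each camera call takes 0.05 s, during which the arm holds its last target.

## Task

Load the sloping feeder: set the orange lens case flat on the inclined deck, lengthwise up the slope and in the middle, its end right against the yellow backstop, then stack the blue case squarely on top of it, also right up against the backstop. With both cases released and lying still, press the green start button fully down and let it come back up. Set the cases down rather than dropping them, and leave the red button, the grey case and the jar alone.

Things in the scene. Friction and masses are not known exactly. Their poses are not given: they have to be found in the camera images.
- deck: flat steel deck of the feeder stand (fixed), 165 mm long, 110 mm wide, no side walls. Origin: middle of the inner corner of deck surface and backstop face, 50 mm above the table. x runs up the slope on the surface (17 deg = 0.30 rad rise, away from the robot, stand turned up to 0.2 rad), y along the corner to the left, z square to the surface, up. Cases do not slide down it by themselves
- backstop_top (a point): middle of the top edge of the yellow backstop plate's inner face (the face the cases lean on), at the deck's low end, nearest the robot. The plate is square to the deck, 110 mm wide, 6 mm thick, and stands 85 mm above the deck surface. Axes as for the deck
- orange_case_c (a point): orange closed plastic lens case, 120 mm long (its x axis), 56 mm wide (y), 50 mm high (z, up), both ends alike, white label on top, 0.25 to 0.5 kg; starts flat on the table, grasped across its width. The point is its centre, 25 mm above the underside
- blue_case_c (a point): blue closed plastic lens case, 120 mm long (its x axis), 56 mm wide (y), 50 mm high (z, up), both ends alike, white label on top, 0.25 to 0.5 kg; starts flat on the table, grasped across its width. The point is its centre, 25 mm above the underside
- grey_case_c (a point): grey (bystander, not to be moved) closed plastic lens case, 120 mm long (its x axis), 56 mm wide (y), 50 mm high (z, up), both ends alike, white label on top, 0.25 to 0.5 kg; starts flat on the table, grasped across its width. The point is its centre, 25 mm above the underside
- start (a joint): travel of the green start button, m: 0 up, 0.006 fully down; spring-loaded, about 5 N fully down, comes back by itself
- start_top (a point): centre of the top face of the green start button (32 mm across) on the white button box (90 x 130 x 50 mm high, fixed); the button is pressed straight down
- stop (a joint): travel of the red stop button, m: 0 up, 0.006 fully down; not to be pressed
- stop_top (a point): centre of the top face of the red stop button (32 mm across) on the same box, 66 mm from the green one
- jar_c (a point): amber jar with black cap, 60 mm across, 60 mm high, standing on the table (bystander); the point is its centre

How it is judged:
On the way, in this order (a step that is already met when the one before it is completed fails the run):
1. the orange case lies released on the deck against the backstop (x of orange_case_c in the frame of deck between 0.055 and 0.065 m and y of orange_case_c in the frame of deck between -0.02 and 0.02 m and z of orange_case_c in the frame of deck between 0.021 and 0.029 m and angle between the x axis of orange_case_c and the x axis of deck, either way round below 0.1 rad and angle between the z axis of orange_case_c and the z axis of deck, either way round below 0.06 rad and angle between orange_case_c's own z axis and vertical below 0.6 rad and linear speed of orange_case below 0.02 m/s and contact force between the fingers and orange_case below 0.3 N), for 0.2 s.
2. the blue case lies released on the orange one against the backstop, the orange one still in place (all of step 1 and x of blue_case_c in the frame of deck between 0.055 and 0.065 m and y of blue_case_c in the frame of deck between -0.02 and 0.02 m and z of blue_case_c in the frame of deck between 0.071 and 0.079 m and angle between the x axis of blue_case_c and the x axis of deck, either way round below 0.1 rad and angle between the z axis of blue_case_c and the z axis of deck, either way round below 0.06 rad and angle between blue_case_c's own z axis and vertical below 0.6 rad and linear speed of blue_case below 0.02 m/s and contact force between the fingers and blue_case below 0.3 N), for 0.2 s.
3. the green start button is pressed down (over 4 mm of its 6 mm) while both cases lie in place (all of step 2 and value of joint start above 0.004 m), for 0.05 s.
At the end, for the whole second after the job is handed in: Orange case flat on the deck, blue case flat on it (4 mm, 0.06 rad), right way up, each with its end within 5 mm of the backstop, within 20 mm of the deck's middle and 0.1 rad of its line; released, at rest; start button back up after its press (all of step 2 and value of joint start below 0.002 m); the robot touches nothing.
It fails at once if the grey case is pushed out of its place (more than 20 mm) (distance of grey_case_c from where it was at the start of the episode above 0.02 m).
It fails at once if the jar is pushed out of its place (more than 20 mm) (distance of jar_c from where it was at the start of the episode above 0.02 m).
It fails at once if the red stop button is pressed (value of joint stop above 0.002 m).
It fails at once if a case is dropped, thrown or falls (moves over 0.5 m/s, a fall of over 1 cm, out of the fingers) ((linear speed of orange_case above 0.5 m/s and contact force between the fingers and orange_case below 0.1 N) or (linear speed of blue_case above 0.5 m/s and contact force between the fingers and blue_case below 0.1 N)).
It also fails if it takes over 64 s, if anything falls off the work surface, if the arm or the gripper's body presses on something with over 40 N, if the wrist force passes 120 N, or if a joint passes its speed limit or range.

## Working session

There is one attempt and no reset: what is moved stays moved. The work goes in short steps, Python scripts to look and compute and a tool call to move; the robot and the scene stay as the last step left them, time stands still between calls to the robot, and variables do not carry over. Pictures are saved under pics/ and viewed, and the job is handed in when it is done.

Besides the shell and the picture viewer there is one more tool, called after "Emit:" as name(argument=value, ...), one argument or row to a line, values as JSON. play_rows: Moves the arm, as the interface text tells. Its arguments: {"type":"object","properties":{"claw":{"type":"array","items":{"type":"number"}},"travel":{"type":"array","items":{"type":"array","items":{"type":"number"}}},"dr":{"type":"array","items":{"type":"array","items":{"type":"number"}}},"force":{"type":"number"}},"required":["claw","travel","dr"]}

```bash
ls; mkdir -p pics
python3 - <<'E'
from plant import ctrl, vision
import cv2,numpy as np
print(ctrl.get_state())
for n in ["scene","top","wrist"]:
    c=vision.read_camera(n)
    np.savez(f"pics/{n}0.npz",**c)
    cv2.imwrite(f"pics/{n}0.png",c["img"][:,:,::-1])
    print(n,c["K"].round(1).tolist(),c["world_to_cam"].round(3).tolist(), c["range_z"].min(),c["range_z"].max(), [k for k in c])
E
```

```text
pics
{'time': 0.0, 'qpos': array([-1.30299674e+00,  2.87211907e-01,  1.57820787e+00,  7.44516282e-06,
        1.27858804e+00, -1.50001987e-01]), 'dq': array([-0.00107477,  0.00112004, -0.00135375,  0.00016467,  0.00160082,
       -0.0008688 ]), 'joint_efforts': array([ 7.56532845e-04, -4.05978549e+01, -2.92624784e+01, -3.54960196e-05,
        5.88457537e-03,  2.20653853e-06]), 'eef_pos': array([ 0.27373151, -0.61627546,  0.22989963]), 'tcp_rot': array([-0.69168581, -0.14749484,  0.6917813 , -0.14578972]), 'contact_force': array([0.22675859, 0.488633  , 0.37760603]), 'wrist_torque': array([-0.01557363, -0.02468442,  0.02754577]), 'opening': 1.0049023803559503}
scene [[437.5, 0.0, 321.6], [0.0, 437.5, 234.8], [0.0, 0.0, 1.0]] [[-0.794, 0.608, -0.004, 0.46], [-0.411, -0.533, 0.739, 0.107], [0.447, 0.589, 0.673, -1.368], [0.0, 0.0, 0.0, 1.0]] 0.0 3.7183173 ['img', 'range_z', 'K', 'world_to_cam']
top [[622.5, 0.0, 318.8], [0.0, 622.5, 233.6], [0.0, 0.0, 1.0]] [[-0.016, -1.0, -0.006, -0.022], [0.992, -0.017, 0.125, -0.569], [-0.125, -0.004, 0.992, -1.513], [0.0, 0.0, 0.0, 1.0]] 0.0 2.4852393 ['img', 'range_z', 'K', 'world_to_cam']
wrist [[427.9, 0.0, 314.5], [0.0, 427.9, 236.9], [0.0, 0.0, 1.0]] [[0.405, -0.914, -0.003, -0.673], [0.882, 0.392, -0.262, 0.033], [0.24, 0.104, 0.965, -0.379], [0.0, 0.0, 0.0, 1.0]] 0.0 1.3387418 ['img', 'range_z', 'K', 'world_to_cam']
```

View pics/scene0.png

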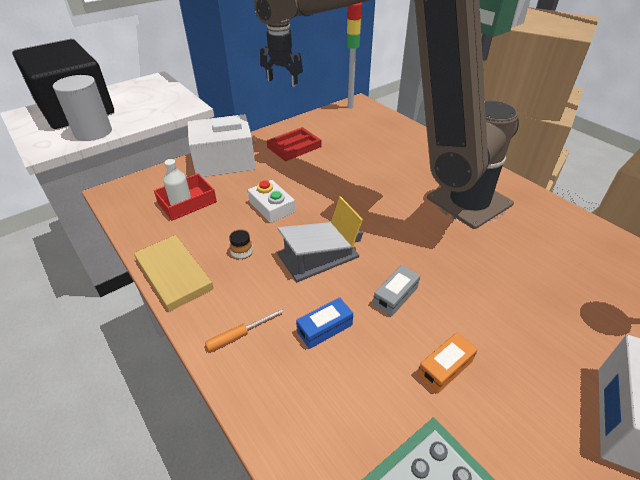

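View pics/top0.png

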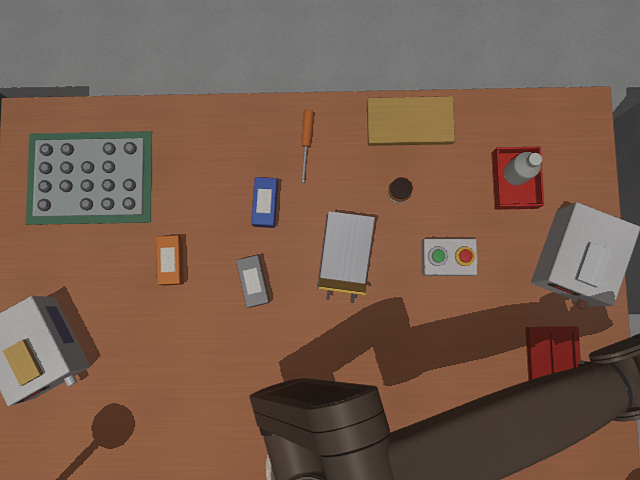

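View pics/wrist0.png

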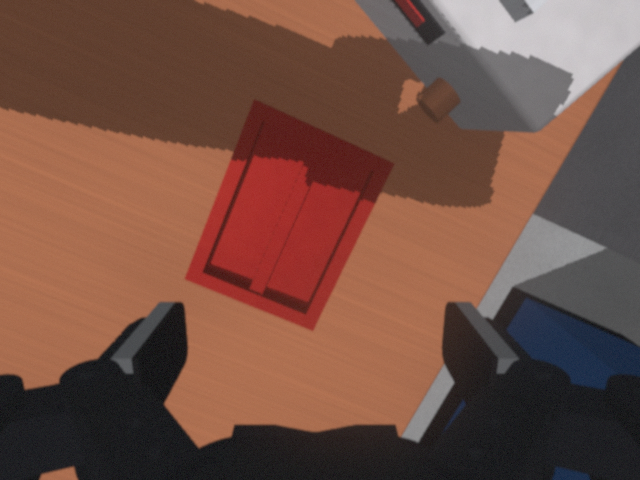

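The scene view shows the whole setup. In the top view, orange is at (169,260), blue (265,202), grey (252,280), deck centre (348,247) with the yellow backstop at (343,290), green button (438,256), red (465,256) and jar (400,189). Next I'll measure these.

```bash
cat > h.py <<'E'
import numpy as np,cv2
from scipy.spatial.transform import Rotation as R
def load(n): return dict(np.load(n))
def ray(c,u,v):
    K=c["K"];W=c["world_to_cam"];u=np.asarray(u,float);v=np.asarray(v,float)
    d=np.stack([(u-K[0,2])/K[0,0],-(v-K[1,2])/K[1,1],-np.ones_like(u)],-1)
    Rm=W[:3,:3]; return -Rm.T@W[:3,3], d@Rm
def onplane(c,u,v,z):
    o,d=ray(c,u,v); s=(z-o[2])/d[...,2]; return o+d*s[...,None]
def cloud(c):
    v,u=np.mgrid[:480,:640]; o,d=ray(c,u,v); return o+d*c["range_z"][...,None]
def project(c,P):
    P=np.atleast_2d(P); W=c["world_to_cam"];q=P@W[:3,:3].T+W[:3,3]
    return np.stack([c["K"][0,2]+c["K"][0,0]*q[:,0]/-q[:,2],c["K"][1,2]-c["K"][1,1]*q[:,1]/-q[:,2]],-1)
def hsv(c): return cv2.cvtColor(c["img"],cv2.COLOR_RGB2HSV)
def comp(m,seed):
    n,l=cv2.connectedComponents(m.astype(np.uint8)); k=l[seed[1],seed[0]]; return l==k if k else None
def big(m):
    n,l,s,_=cv2.connectedComponentsWithStats(m.astype(np.uint8)); return l==1+np.argmax(s[1:,4])
def rectxy(p):
    (c,(w,h),a)=cv2.minAreaRect((p[:,:2]*1000).astype(np.float32))
    if w<h: a+=90;w,h=h,w
    return np.array(c)/1000,w,h,np.deg2rad((a+90)%180-90)
E
python3 - <<'E'
from h import *
c=load("pics/top0.npz"); P=cloud(c); H=hsv(c)
print("table z", np.median(P[100:110,200:240,2]), P[300:310,200:240,2].mean())
# top faces of cases by height in windows
for n,(u0,u1,v0,v1) in dict(orange=(145,195,225,295),blue=(240,290,170,235),grey=(228,280,245,315)).items():
    m=np.zeros((480,640),bool); m[v0:v1,u0:u1]=True
    m&=(P[...,2]>.04)&(P[...,2]<.06); m=big(m)
    p=P[m]; v,u=np.nonzero(m)
    q=onplane(c,u,v,.05)
    print(n,m.sum(),p.mean(0).round(4),"z50 plane",rectxy(q),"depth",rectxy(p))
# deck
m=np.zeros((480,640),bool); m[205:300,315:385]=True
g=(H[...,1]<40)&(H[...,2]>120)&m&(P[...,2]>.04)
g=big(g);p=P[g]
A=np.c_[p[:,:2],np.ones(len(p))];s,_,_,_=np.linalg.lstsq(A,p[:,2],rcond=None)
r=p[:,2]-A@s; print("deck",g.sum(),s,r.std(),"tilt",np.arctan(np.hypot(*s[:2])),"yaw",np.arctan2(s[1],s[0]),p.min(0),p.max(0))
y=(H[...,0]>20)&(H[...,0]<35)&(H[...,1]>150)&m; y=big(y); print("yel",y.sum(),P[y].mean(0),P[y][:,2].min(),P[y][:,2].max())
for n,m2 in dict(green=(H[...,0]>45)&(H[...,0]<85)&(H[...,1]>100),red=((H[...,0]<8)|(H[...,0]>172))&(H[...,1]>150)).items():
    mm=np.zeros((480,640),bool); mm[235:280,420:482]=True; mm&=m2; mm=big(mm)
    p=P[mm]; print(n,mm.sum(),np.median(p,0).round(4),p[:,2].min(),p[:,2].max(), p.mean(0))
m=np.zeros((480,640),bool); m[170:205,380:420]=True; m&=P[...,2]>.045; p=P[m]; print("jar",m.sum(),p.mean(0))
E
python3 - <<'E'
import cv2
a=cv2.imread('pics/top0.png')[170:310,140:490]
cv2.imwrite('pics/topcrop.png',cv2.resize(a,(800,320),interpolation=cv2.INTER_CUBIC))
a=cv2.imread('pics/scene0.png')[170:400,230:490]
cv2.imwrite('pics/scenecrop.png',cv2.resize(a,None,fx=2.6,fy=2.6,interpolation=cv2.INTER_CUBIC))
E
```

```text
table z -0.0002974635142765081 0.0036036497399410433
orange 1124 [0.5089 0.341  0.0494] z50 plane (array([0.50887561, 0.34041553]), 120.0261001586914, 58.14413070678711, np.float64(0.04587136436352844)) depth (array([0.50928867, 0.34212057]), 120.11127471923828, 59.284244537353516, np.float64(0.04000562722695282))
blue 1077 [0.6505 0.1045 0.0498] z50 plane (array([0.65051703, 0.10425027]), 120.7485122680664, 56.74602127075195, np.float64(-0.07603964070837844)) depth (array([0.65177057, 0.10478638]), 121.14522552490234, 56.72187805175781, np.float64(-0.07998564649554885))
grey 1124 [0.453  0.1345 0.0496] z50 plane (array([0.45328909, 0.13415979]), 120.04566192626953, 56.6314697265625, np.float64(0.21778464202838052)) depth (array([0.45364127, 0.13525034]), 120.72301483154297, 56.97757339477539, np.float64(0.2149954634844701))
deck 3043 [-0.20933193  0.29479569  0.22154507] 0.10488565804709127 tilt 0.34693435134858636 yaw 2.1882630968269603 [ 0.37482041 -0.16226115  0.04150562] [ 0.61552806 -0.03256945  1.57221566]
yel 92 [ 0.42337023 -0.08359374  0.13051999] 0.1247304125574189 0.13664290137972723
green 116 [ 0.5043 -0.3183  0.0724] 0.060850090802433865 1.572215656358521 [ 0.50311245 -0.31451417  0.09808682]
red 122 [ 0.5035 -0.385   0.0731] 0.06067598383475148 0.08028497738543061 [ 0.50396624 -0.3846427   0.07251953]
jar 381 [ 0.66889594 -0.23027279  0.09524169]
```

View pics/topcrop.png

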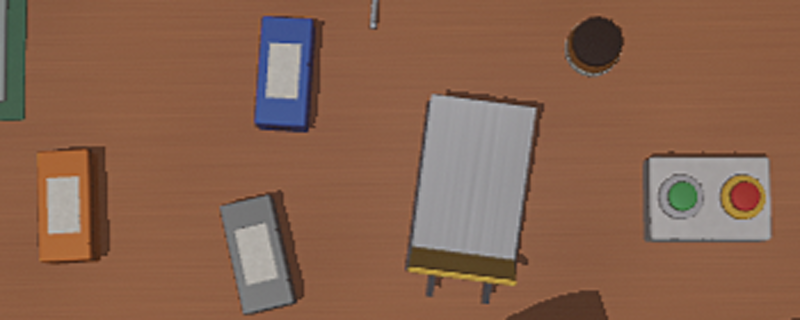

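View pics/scenecrop.png

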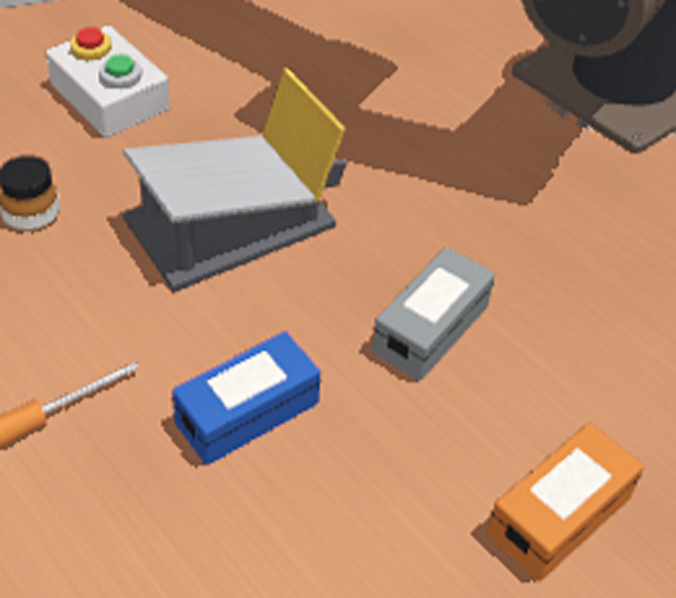

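The crops agree: the scene view shows the deck with its yellow inner backstop face. The deck fit was spoiled by depth outliers, so I'll redo it more robustly.

Run:
```python
from h import *
t=load("pics/top0.npz"); s=load("pics/scene0.npz")
th=0.297
for name,c in (("top",t),("scene",s)):
    P=cloud(c);H=hsv(c)
    print(name,"cam",(-c["world_to_cam"][:3,:3].T@c["world_to_cam"][:3,3]).round(3))
    ref=np.array([.515,-.073,.08])
    near=(np.abs(P[...,0]-.515)<.12)&(np.abs(P[...,1]+.073)<.09)
    g=near&(H[...,1]<60)&(H[...,2]>120)&(P[...,2]>.047)&(P[...,2]<.115); g=big(g)
    g2=cv2.erode(g.astype(np.uint8),np.ones((5,5)))>0
    p=P[g2]; 
    for i in range(5):
        A=np.c_[p[:,:2],np.ones(len(p))];k=np.linalg.lstsq(A,p[:,2],rcond=None)[0]; r=p[:,2]-A@k
        keep=np.abs(r)<2.5*r.std()+1e-4; p=p[keep]
    print(" deck n",len(p),k.round(4),"res",r.std().round(4),"tilt",np.arctan(np.hypot(*k[:2])).round(4),"yaw",np.arctan2(k[1],k[0]).round(4))
    # rays of contour onto fitted plane
    v,u=np.nonzero(g);o,d=ray(c,u,v); n=np.array([-k[0],-k[1],1]); 
    tt=(k[2]-n@o)/(d@n); q=o+d*tt[:,None]
    yaw=np.arctan2(k[1],k[0])
    ex=np.array([np.cos(yaw),np.sin(yaw),np.hypot(*k[:2])]);ex/=np.linalg.norm(ex);n/=np.linalg.norm(n);ey=np.cross(n,ex)
    q0=q.mean(0); l=np.c_[(q-q0)@ex,(q-q0)@ey]
    r_=cv2.minAreaRect((l*1000).astype(np.float32)); print(" rect",r_, "ctr",q0+ex*r_[0][0]/1000+ey*r_[0][1]/1000)
    box=cv2.boxPoints(r_)/1000
    print((q0+box[:,:1]*ex+box[:,1:]*ey).round(4))
    y=(np.abs(P[...,0]-.43)<.06)&(np.abs(P[...,1]+.08)<.09)&(H[...,0]>18)&(H[...,0]<36)&(H[...,1]>120)&(P[...,2]<.15); y=big(y)
    y2=cv2.erode(y.astype(np.uint8),np.ones((3,3)))>0 if name=="scene" else y
    p=P[y2]
    print(" yel",y.sum(),p.mean(0).round(4),p.min(0).round(4),p.max(0).round(4))
    if name=="scene":
        cc=p.mean(0);nn=np.linalg.svd(p-cc)[2][2]; nn*=np.sign(nn[0]);print(" yel normal",nn.round(4),"yaw",np.arctan2(nn[1],nn[0]).round(4), "off",nn@cc, "rms",((p-cc)@nn).std())
        hull=cv2.convexHull(np.argwhere(y)[:,::-1].astype(np.int32)); ap=cv2.approxPolyDP(hull,4,True)[:,0]; print(ap.tolist())
        for a in ap:
            o,d=ray(c,a[0],a[1]); print("  ",(o+d*((nn@cc-nn@o)/(nn@d))).round(4))
    if name=="scene":
      for nm,m2,x,yy in (("orange",(H[...,0]>5)&(H[...,0]<20)&(H[...,1]>170),.509,.341),("blue",(H[...,0]>100)&(H[...,0]<130)&(H[...,1]>120),.650,.104)):
        m=(np.hypot(P[...,0]-x,P[...,1]-yy)<.1)&(P[...,2]>.044)&(P[...,2]<.056); m=big(m); v,u=np.nonzero(m)
        print(nm,m.sum(),rectxy(onplane(c,u,v,.05)),rectxy(P[m]))
      for nm,m2 in dict(green=(H[...,0]>45)&(H[...,0]<85)&(H[...,1]>100),red=((H[...,0]<8)|(H[...,0]>172))&(H[...,1]>150)).items():
        m=m2&(np.abs(P[...,0]-.5)<.06)&(np.abs(P[...,1]+.35)<.09);m=big(m);p=P[m];print(nm,m.sum(),np.median(p,0).round(4),p.min(0).round(4),p.max(0).round(4))
```

```text
top cam [ 0.375 -0.038  1.572]
 deck n 2077 [ 0.3063 -0.0489 -0.0924] res 0.0032 tilt 0.3008 yaw -0.1585
 rect ((-1.4547271728515625, 0.037258148193359375), (165.165771484375, 109.78937530517578), 0.5796626210212708) ctr [ 0.52890735 -0.09768073  0.07440065]
[[ 0.459  -0.0318  0.0498]
 [ 0.4428 -0.1403  0.0501]
 [ 0.5988 -0.1636  0.099 ]
 [ 0.6151 -0.055   0.0987]]
 yel 158 [ 0.4256 -0.0876  0.1233] [ 0.414  -0.1372  0.0521] [ 0.4432 -0.0278  0.1372]
scene cam [1.021 0.583 0.844]
 deck n 1088 [ 0.308  -0.0437 -0.0923] res 0.0012 tilt 0.3016 yaw -0.1409
 rect ((-3.464141845703125, -1.759368896484375), (115.4668197631836, 168.95135498046875), 89.70612335205078) ctr [ 0.5306515  -0.09441403  0.07524493]
[[ 0.4425 -0.1398  0.0501]
 [ 0.6021 -0.1633  0.1002]
 [ 0.6188 -0.049   0.1004]
 [ 0.4592 -0.0255  0.0502]]
 yel 841 [ 0.4377 -0.0783  0.0935] [ 0.4184 -0.1324  0.0539] [ 0.4563 -0.0272  0.132 ]
 yel normal [ 0.945  -0.1415  0.2948] yaw -0.1486 off 0.4522551250217019 rms 0.0012763030917021087
[[352, 247], [331, 222], [339, 196], [362, 219]]
   [ 0.4593 -0.0258  0.0495]
   [ 0.4421 -0.1361  0.0516]
   [ 0.4174 -0.1342  0.1317]
   [ 0.4334 -0.0231  0.1338]
orange 1413 (array([0.51196893, 0.34431415]), 121.91403198242188, 57.046653747558594, np.float64(0.03600086544823254)) (array([0.51000555, 0.34302872]), 121.1131820678711, 57.03133773803711, np.float64(0.0365602874023389))
blue 1130 (array([0.65360797, 0.10852775]), 121.02445220947266, 60.29594421386719, np.float64(-0.07694098757931576)) (array([0.65203442, 0.1059897 ]), 120.15937042236328, 58.2137565612793, np.float64(-0.08322431669719421))
green 62 [ 0.5091 -0.3122  0.0714] [ 0.4936 -0.3264  0.0624] [ 0.5234 -0.3006  0.0755]
red 66 [ 0.5062 -0.3795  0.0711] [ 0.4916 -0.4006  0.0601] [ 0.5213 -0.3653  0.0754]
```

```bash
cat >> h.py <<'E'
YAW=-0.149; TH=17*np.pi/180
O=np.array([.4508,-.0845,.05])
ex=np.array([np.cos(TH)*np.cos(YAW),np.cos(TH)*np.sin(YAW),np.sin(TH)])
ey=np.array([-np.sin(YAW),np.cos(YAW),0]); ez=np.cross(ex,ey)
def down(yaw,flip=False):
    x=np.array([0,0,-1.]); y=np.array([-np.sin(yaw),np.cos(yaw),0])*(-1 if flip else 1)
    return np.c_[x,y,np.cross(x,y)]
def deckR(flip=False,M=None):
    x=-ez; y=ey*(-1 if flip else 1); return np.c_[x,y,np.cross(x,y)]
def deckp(x,y,z): return O+x*ex+y*ey+z*ez
def plan(st,*targets):
    p0=st["eef_pos"];R0=R.from_quat(st["tcp_rot"]).as_matrix()
    for p,Rt in targets:
        tr=R0.T@(np.array(p)-p0); dr=R.from_matrix(R0.T@Rt).as_rotvec()
        print("travel",tr.round(4).tolist(),"dr",dr.round(4).tolist(),"dist",np.linalg.norm(tr).round(3),"ang",np.linalg.norm(dr).round(3))
def cur(): 
    from plant import ctrl
    return ctrl.get_state()
def show():
    s=cur(); M=R.from_quat(s["tcp_rot"]).as_matrix()
    print("t",round(float(s["time"]),2),"p",s["eef_pos"].round(4),"q",s["qpos"].round(3),"F",s["contact_force"].round(2),"T",s["wrist_torque"].round(2),"open",round(float(s["opening"]),3)); print(M.round(3)); 
    print(" deck coords",((s["eef_pos"]-O)@np.c_[ex,ey,ez]).round(4))
    return s
E
python3 - <<'E'
from h import *
s=show()
for f in (0,1):
  plan(s,([.50,-.2,.23],down(0.04,f)),([.510,.342,.16],down(0.04,f)))
E
```

```text
t 0.15 p [ 0.2738 -0.6164  0.2302] q [-1.303  0.287  1.578 -0.     1.279 -0.15 ] F [ 0.38 -0.17 -0.51] T [ 0.04  0.04 -0.05] open 1.001
[[-0.     0.406 -0.914]
 [ 0.002 -0.914 -0.406]
 [-1.    -0.002 -0.   ]]
 deck coords [-0.0392 -0.5523  0.2005]
travel [0.0009, -0.2888, -0.3757] dr [-2.7638, -0.0026, 0.0001] dist 0.474 ang 2.764
travel [0.0718, -0.78, -0.6048] dr [-2.7638, -0.0026, 0.0001] dist 0.99 ang 2.764
travel [0.0009, -0.2888, -0.3757] dr [0.3778, 0.0001, 0.0018] dist 0.474 ang 0.378
travel [0.0718, -0.78, -0.6048] dr [0.3778, 0.0001, 0.0018] dist 0.99 ang 0.378
```

Emit:
play_rows(
  claw=[0,0,0,0,0,0,0,0,0,0,0,0,0,0,0,0,0,0,0,0],
  travel=[
    [0.001,-0.289,-0.376],
    [0.001,-0.289,-0.376],
    [0.001,-0.289,-0.376],
    [0.001,-0.289,-0.376],
    [0.001,-0.289,-0.376],
    [0.001,-0.289,-0.376],
    [0.001,-0.289,-0.376],
    [0.001,-0.289,-0.376],
    [0.001,-0.289,-0.376],
    [0.001,-0.289,-0.376],
    [0.072,-0.78,-0.605],
    [0.072,-0.78,-0.605],
    [0.072,-0.78,-0.605],
    [0.072,-0.78,-0.605],
    [0.072,-0.78,-0.605],
    [0.072,-0.78,-0.605],
    [0.072,-0.78,-0.605],
    [0.072,-0.78,-0.605],
    [0.072,-0.78,-0.605],
    [0.072,-0.78,-0.605],
  ],
  dr=[
    [0.378,0,0],
    [0.378,0,0],
    [0.378,0,0],
    [0.378,0,0],
    [0.378,0,0],
    [0.378,0,0],
    [0.378,0,0],
    [0.378,0,0],
    [0.378,0,0],
    [0.378,0,0],
    [0.378,0,0],
    [0.378,0,0],
    [0.378,0,0],
    [0.378,0,0],
    [0.378,0,0],
    [0.378,0,0],
    [0.378,0,0],
    [0.378,0,0],
    [0.378,0,0],
    [0.378,0,0],
  ],
  force=60,
)

```text
time: 2.15
eef_pos: [0.5089, 0.2981, 0.1654]
tcp_rot: [-0.707, -0.015, 0.707, -0.014]
contact_force: [-0.5, 0.0, 0.6]
opening: 0.998
```

Run:
```python
from h import *
from plant import vision
s=show(); c=vision.read_camera("top"); np.savez("pics/top1.npz",**c); 
c=vision.read_camera("wrist"); np.savez("pics/wrist1.npz",**c); cv2.imwrite("pics/wrist1.png",c["img"][:,:,::-1])
plan(s,([.510,.342,.16],down(0.04,1)),([.510,.342,.008],down(0.04,1)))
```

```text
t 2.15 p [0.5089 0.2981 0.1654] q [0.357 0.163 1.848 0.002 1.13  1.887] F [-0.46  0.04  0.6 ] T [-0.02  0.    0.03] open 0.998
[[-0.     0.04  -0.999]
 [ 0.002 -0.999 -0.04 ]
 [-1.    -0.002  0.   ]]
 deck coords [0.0343 0.387  0.1101]
travel [0.0054, -0.0438, -0.0029] dr [0.0001, 0.0004, 0.0017] dist 0.044 ang 0.002
travel [0.1574, -0.0435, -0.003] dr [0.0001, 0.0004, 0.0017] dist 0.163 ang 0.002
```

View pics/wrist1.png

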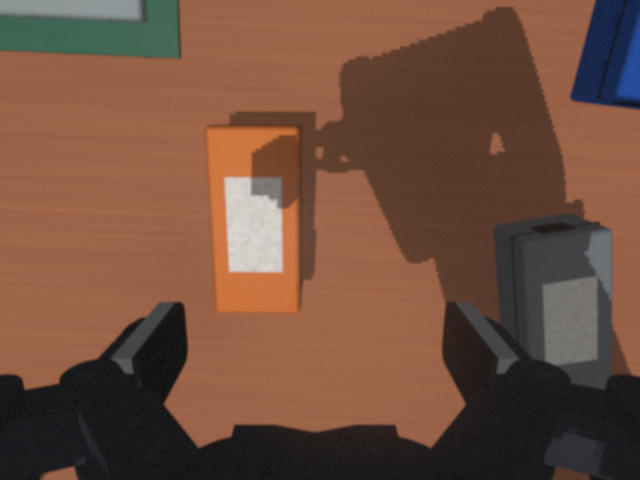

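The wrist view shows the orange top face as a rectangle from about (208,127) to (300,310). I'll measure both cases from this view, which is closest to the robot's own frame.

Run:
```python
from h import *
c=load("pics/wrist1.npz");P=cloud(c)
m=(np.hypot(P[...,0]-.51,P[...,1]-.342)<.1)&(P[...,2]>.042)&(P[...,2]<.058);m=big(m);v,u=np.nonzero(m)
print(m.sum(),np.median(P[m][:,2]),rectxy(onplane(c,u,v,.05)),rectxy(P[m]))
```

```text
16845 0.04982125790198533 (array([0.51046982, 0.34266708]), 118.4196548461914, 55.54142761230469, np.float64(0.03636563945497853)) (array([0.50981238, 0.34327954]), 119.65814971923828, 56.19143295288086, np.float64(0.03583976084703956))
```

Emit:
play_rows(
  claw=[0,0,0,0,0,0,0,0,0,0,255,255,255,255,255,255,255,255,255,255],
  travel=[
    [0.005,-0.045,-0.003],
    [0.005,-0.045,-0.003],
    [0.04,-0.045,-0.003],
    [0.08,-0.045,-0.003],
    [0.11,-0.045,-0.003],
    [0.135,-0.045,-0.003],
    [0.15,-0.045,-0.003],
    [0.157,-0.045,-0.003],
    [0.157,-0.045,-0.003],
    [0.157,-0.045,-0.003],
    [0.157,-0.045,-0.003],
    [0.157,-0.045,-0.003],
    [0.157,-0.045,-0.003],
    [0.157,-0.045,-0.003],
    [0.157,-0.045,-0.003],
    [0.157,-0.045,-0.003],
    [0.157,-0.045,-0.003],
    [0.157,-0.045,-0.003],
    [0.157,-0.045,-0.003],
    [0.157,-0.045,-0.003],
  ],
  dr=[
    [0.003,0,0.002],
    [0.003,0,0.002],
    [0.003,0,0.002],
    [0.003,0,0.002],
    [0.003,0,0.002],
    [0.003,0,0.002],
    [0.003,0,0.002],
    [0.003,0,0.002],
    [0.003,0,0.002],
    [0.003,0,0.002],
    [0.003,0,0.002],
    [0.003,0,0.002],
    [0.003,0,0.002],
    [0.003,0,0.002],
    [0.003,0,0.002],
    [0.003,0,0.002],
    [0.003,0,0.002],
    [0.003,0,0.002],
    [0.003,0,0.002],
    [0.003,0,0.002],
  ],
  force=60,
)

```text
time: 4.25
eef_pos: [0.5095, 0.3464, 0.0092]
tcp_rot: [-0.707, -0.016, 0.707, -0.015]
contact_force: [-0.6, -3.0, 5.7]
opening: 0.646
```

Run:
```python
from h import *
s=show()
# lift, cross over, to above the deck tilted
up=[.510,.343,.20]
D=deckR(1)
hp=deckp(.066,0,.075)
plan(s,(up,down(.037,1)),([.56,.1,.26],down(-.05,1)),(hp,D),(deckp(.066,0,.011),D))
print(hp)
```

```text
t 4.25 p [0.5095 0.3464 0.0092] q [4.320e-01 4.270e-01 1.845e+00 1.000e-03 8.700e-01 1.959e+00] F [-0.63 -2.99  5.67] T [-0.73  0.01 -0.02] open 0.646
[[-0.     0.043 -0.999]
 [ 0.    -0.999 -0.043]
 [-1.    -0.     0.   ]]
 deck coords [-0.0176  0.4348 -0.0373]
travel [-0.1908, 0.0033, -0.0003] dr [0.0065, 0.0001, 0.0005] dist 0.191 ang 0.006
travel [-0.251, 0.2482, -0.0397] dr [0.0935, 0.0001, 0.0005] dist 0.355 ang 0.093
travel [-0.1321, 0.4357, 0.0369] dr [0.191, 0.2959, 0.029] dist 0.457 ang 0.353
travel [-0.0709, 0.4393, 0.0186] dr [0.191, 0.2959, 0.029] dist 0.445 ang 0.353
[ 0.49153187 -0.09061436  0.14101939]
```

Emit:
play_rows(
  claw=[255,255,255,255,255,255,255,255,255,255,255,255,255,255,255,255],
  travel=[
    [-0.01,0.003,0],
    [-0.04,0.003,0],
    [-0.08,0.003,0],
    [-0.12,0.003,0],
    [-0.16,0.003,0],
    [-0.191,0.003,0],
    [-0.22,0.05,-0.01],
    [-0.24,0.1,-0.02],
    [-0.25,0.15,-0.03],
    [-0.25,0.2,-0.035],
    [-0.25,0.24,-0.04],
    [-0.25,0.248,-0.04],
    [-0.25,0.248,-0.04],
    [-0.25,0.248,-0.04],
    [-0.25,0.248,-0.04],
    [-0.25,0.248,-0.04],
  ],
  dr=[
    [0,0,0],
    [0,0,0],
    [0,0,0],
    [0,0,0],
    [0,0,0],
    [0,0,0],
    [0.02,0,0],
    [0.04,0,0],
    [0.06,0,0],
    [0.08,0,0],
    [0.09,0,0],
    [0.093,0,0],
    [0.093,0,0],
    [0.093,0,0],
    [0.093,0,0],
    [0.093,0,0],
  ],
  force=60,
)

```text
time: 5.85
eef_pos: [0.5598, 0.1018, 0.2587]
tcp_rot: [-0.707, 0.016, 0.707, 0.017]
contact_force: [1.0, -0.7, -3.9]
opening: 0.648
```

Run:
```python
from h import *
s=show()
D=deckR(1)
plan(s,(deckp(.085,0,.11),D),(deckp(.085,0,.05),D))
```

```text
t 5.85 p [0.5598 0.1018 0.2587] q [1.000e-03 3.300e-02 1.812e+00 1.000e-03 1.297e+00 1.619e+00] F [ 1.01 -0.66 -3.9 ] T [ 0.05 -0.07  0.05] open 0.648
[[-0.001 -0.047 -0.999]
 [ 0.001 -0.999  0.047]
 [-1.    -0.001  0.001]]
 deck coords [0.1377 0.2004 0.1762]
travel [0.0786, 0.1963, 0.0512] dr [0.101, 0.2973, 0.0159] dist 0.218 ang 0.314
travel [0.1359, 0.1981, 0.0337] dr [0.101, 0.2973, 0.0159] dist 0.243 ang 0.314
```

Emit:
play_rows(
  claw=[255,255,255,255,255,255,255,255,255,255,255,255,255,255,255,255],
  travel=[
    [0.01,0.03,0.01],
    [0.025,0.07,0.02],
    [0.045,0.115,0.03],
    [0.06,0.155,0.04],
    [0.074,0.185,0.05],
    [0.079,0.196,0.051],
    [0.079,0.196,0.051],
    [0.079,0.196,0.051],
    [0.1,0.197,0.045],
    [0.12,0.198,0.039],
    [0.136,0.198,0.034],
    [0.136,0.198,0.034],
    [0.136,0.198,0.034],
    [0.136,0.198,0.034],
    [0.136,0.198,0.034],
    [0.136,0.198,0.034],
  ],
  dr=[
    [0.02,0.05,0.003],
    [0.04,0.11,0.006],
    [0.06,0.17,0.009],
    [0.08,0.23,0.012],
    [0.095,0.28,0.015],
    [0.101,0.297,0.016],
    [0.101,0.297,0.016],
    [0.101,0.297,0.016],
    [0.101,0.297,0.016],
    [0.101,0.297,0.016],
    [0.101,0.297,0.016],
    [0.101,0.297,0.016],
    [0.101,0.297,0.016],
    [0.101,0.297,0.016],
    [0.101,0.297,0.016],
    [0.101,0.297,0.016],
  ],
)

```text
time: 7.45
eef_pos: [0.5169, -0.0943, 0.1237]
tcp_rot: [0.802, -0.06, -0.593, -0.044]
contact_force: [-0.5, 0.6, -5.3]
opening: 0.648
```

Run:
```python
from h import *
from plant import vision
s=show(); 
c=vision.read_camera("scene"); np.savez("pics/scene2.npz",**c)
cv2.imwrite("pics/scene2.png",cv2.resize(c["img"][150:300,230:430,::-1],None,fx=4,fy=4,interpolation=cv2.INTER_CUBIC))
c=vision.read_camera("top"); np.savez("pics/top2.npz",**c)
cv2.imwrite("pics/top2.png",cv2.resize(c["img"][180:330,250:450,::-1],None,fx=4,fy=4,interpolation=cv2.INTER_CUBIC))
D=deckR(1)
plan(s,(deckp(.075,0,.03),D),(deckp(.075,0,.0105),D),(deckp(.066,0,.0105),D))
```

```text
t 7.45 p [ 0.5169 -0.0943  0.1237] q [-0.41  -0.078  2.205  0.114  0.729  1.235] F [-0.47  0.65 -5.29] T [0.07 0.37 0.06] open 0.648
[[ 0.29  -0.148 -0.945]
 [-0.044 -0.989  0.142]
 [-0.956  0.001 -0.294]]
 deck coords [0.0855 0.0001 0.0509]
travel [0.0209, 0.0001, 0.0105] dr [0.0003, -0.0014, -0.0005] dist 0.023 ang 0.002
travel [0.0404, 0.0001, 0.0105] dr [0.0003, -0.0014, -0.0005] dist 0.042 ang 0.002
travel [0.0404, 0.0001, 0.0195] dr [0.0003, -0.0014, -0.0005] dist 0.045 ang 0.002
```

View pics/scene2.png

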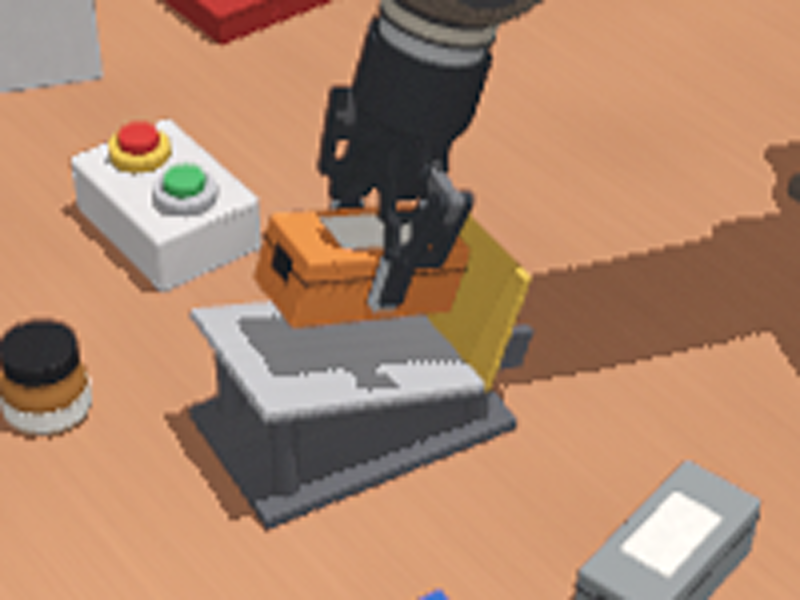

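View pics/top2.png

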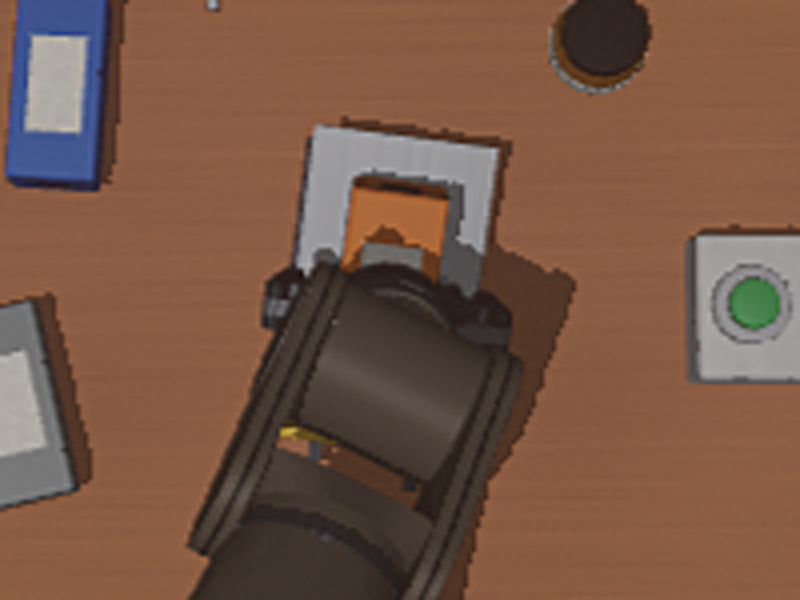

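Case is level with the deck and centred, hovering about 40 mm up with a gap to the yellow plate. Descending.

Emit:
play_rows(
  claw=[255,255,255,255,255,255,255,255,255,255],
  travel=[
    [0.01,0,0.005],
    [0.02,0,0.01],
    [0.028,0,0.0105],
    [0.034,0,0.0105],
    [0.038,0,0.0105],
    [0.0395,0,0.0105],
    [0.0395,0,0.013],
    [0.0395,0,0.016],
    [0.0395,0,0.018],
    [0.0395,0,0.018],
  ],
  dr=[
    [0,-0.001,0],
    [0,-0.001,0],
    [0,-0.001,0],
    [0,-0.001,0],
    [0,-0.001,0],
    [0,-0.001,0],
    [0,-0.001,0],
    [0,-0.001,0],
    [0,-0.001,0],
    [0,-0.001,0],
  ],
)

```text
time: 8.55
eef_pos: [0.5107, -0.0934, 0.0802]
tcp_rot: [0.802, -0.06, -0.593, -0.044]
contact_force: [0.5, 0.6, -4.2]
opening: 0.647
```

Run:
```python
from h import *
from plant import vision
s=show(); print("F deck",(s["contact_force"]@np.c_[ex,ey,ez]).round(2))
c=vision.read_camera("scene"); np.savez("pics/scene3.npz",**c)
cv2.imwrite("pics/scene3.png",cv2.resize(c["img"][190:270,270:370,::-1],None,fx=7,fy=7,interpolation=cv2.INTER_CUBIC))
```

```text
t 8.55 p [ 0.5107 -0.0934  0.0802] q [-0.414 -0.016  2.241  0.129  0.634  1.213] F [ 0.47  0.59 -4.23] T [ 0.04  0.3  -0.05] open 0.647
[[ 0.289 -0.149 -0.946]
 [-0.044 -0.989  0.142]
 [-0.956  0.    -0.292]]
 deck coords [0.0667 0.0001 0.0112]
F deck [-0.88  0.66 -4.15]
```

View pics/scene3.png

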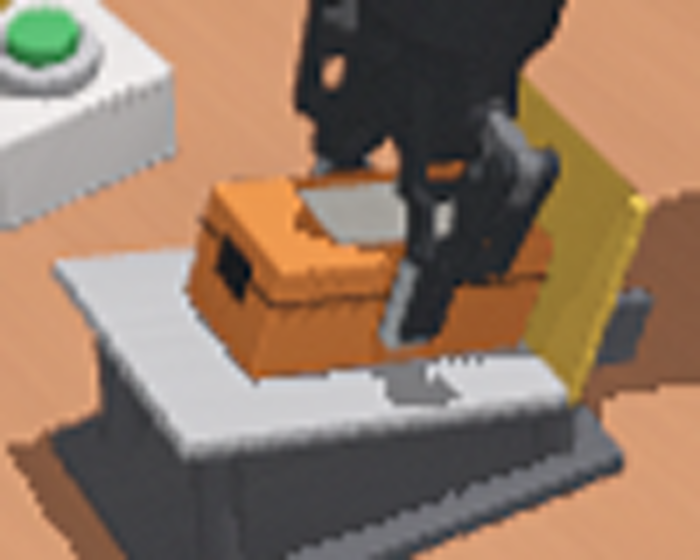

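Emit:
play_rows(
  claw=[255,255,255,255,255,255,255],
  travel=[
    [0,0,0.002],
    [0,0,0.004],
    [0,0,0.005],
    [0,0,0.006],
    [0,0,0.007],
    [0,0,0.008],
    [0,0,0.008],
  ],
  dr=[
    [0,0,0],
    [0,0,0],
    [0,0,0],
    [0,0,0],
    [0,0,0],
    [0,0,0],
    [0,0,0],
  ],
)

```text
time: 9.3
eef_pos: [0.5042, -0.0926, 0.0787]
tcp_rot: [0.802, -0.06, -0.592, -0.044]
contact_force: [3.8, -0.2, -5.4]
opening: 0.651
```

Run:
```python
from h import *
s=show(); print("F deck",(s["contact_force"]@np.c_[ex,ey,ez]).round(2))
```

```text
t 9.3 p [ 0.5042 -0.0926  0.0787] q [-0.418 -0.029  2.258  0.133  0.628  1.206] F [ 3.77 -0.23 -5.42] T [ 0.19 -0.24  0.04] open 0.651
[[ 0.292 -0.149 -0.945]
 [-0.045 -0.989  0.142]
 [-0.956  0.001 -0.295]]
 deck coords [ 0.0601 -0.0001  0.0116]
F deck [ 2.01  0.33 -6.29]
```

Emit:
play_rows(
  claw=[255,255,255,255,255,255],
  travel=[
    [0.001,0,0.001],
    [0.002,0,0.001],
    [0.003,0,0.001],
    [0.004,0,0.001],
    [0.004,0,0.001],
    [0.004,0,0.001],
  ],
  dr=[
    [0,0,0],
    [0,0,0],
    [0,0,0],
    [0,0,0],
    [0,0,0],
    [0,0,0],
  ],
)

```text
time: 9.9
eef_pos: [0.5049, -0.093, 0.0764]
tcp_rot: [0.802, -0.06, -0.592, -0.044]
contact_force: [-6.5, 0.0, 10.4]
opening: 0.648
```

Run:
```python
from h import *
s=show(); print("F deck",(s["contact_force"]@np.c_[ex,ey,ez]).round(2))
```

```text
t 9.9 p [ 0.5049 -0.093   0.0764] q [-0.419 -0.023  2.257  0.134  0.622  1.204] F [-6.53  0.05 10.37] T [0.28 0.63 0.01] open 0.648
[[ 0.292 -0.149 -0.945]
 [-0.045 -0.989  0.142]
 [-0.955  0.001 -0.295]]
 deck coords [ 0.0601 -0.0004  0.0092]
F deck [-3.15 -0.92 11.81]
```

Emit:
play_rows(
  claw=[255,85,75,60,40,20,0,0,0,0,0],
  travel=[
    [-0.001,0,0],
    [-0.001,0,0],
    [-0.001,0,0],
    [-0.001,0,0],
    [-0.001,0,0],
    [-0.001,0,0],
    [-0.001,0,0],
    [-0.001,0,0],
    [-0.001,0,0],
    [-0.001,0,0],
    [-0.001,0,0],
  ],
  dr=[
    [0,0,0],
    [0,0,0],
    [0,0,0],
    [0,0,0],
    [0,0,0],
    [0,0,0],
    [0,0,0],
    [0,0,0],
    [0,0,0],
    [0,0,0],
    [0,0,0],
  ],
)

```text
time: 11.0
eef_pos: [0.5046, -0.093, 0.0774]
tcp_rot: [0.802, -0.06, -0.592, -0.044]
contact_force: [0.5, 0.5, 0.1]
opening: 0.998
```

Run:
```python
from h import *
from plant import vision
s=show(); print("F deck",(s["contact_force"]@np.c_[ex,ey,ez]).round(2))
c=vision.read_camera("scene"); np.savez("pics/scene4.npz",**c)
cv2.imwrite("pics/scene4.png",cv2.resize(c["img"][190:270,270:370,::-1],None,fx=7,fy=7,interpolation=cv2.INTER_CUBIC))
plan(s,(deckp(.060,0,.13),deckR(1)),([.60,.105,.25],down(-.08,1)),([.651,.106,.18],down(-.08,1)))
```

```text
t 11.0 p [ 0.5046 -0.093   0.0774] q [-0.419 -0.026  2.258  0.133  0.625  1.204] F [0.47 0.45 0.09] T [-0.04  0.13 -0.01] open 0.998
[[ 0.292 -0.149 -0.945]
 [-0.045 -0.989  0.142]
 [-0.955  0.001 -0.295]]
 deck coords [ 0.0601 -0.0004  0.0102]
F deck [ 0.41  0.52 -0.03]
travel [-0.1198, -0.0003, -0.0002] dr [0.0001, -0.003, -0.001] dist 0.12 ang 0.003
travel [-0.146, -0.2098, -0.113] dr [-0.0685, -0.2995, -0.0114] dist 0.279 ang 0.307
travel [-0.0643, -0.2185, -0.1404] dr [-0.0685, -0.2995, -0.0114] dist 0.268 ang 0.307
```

View pics/scene4.png

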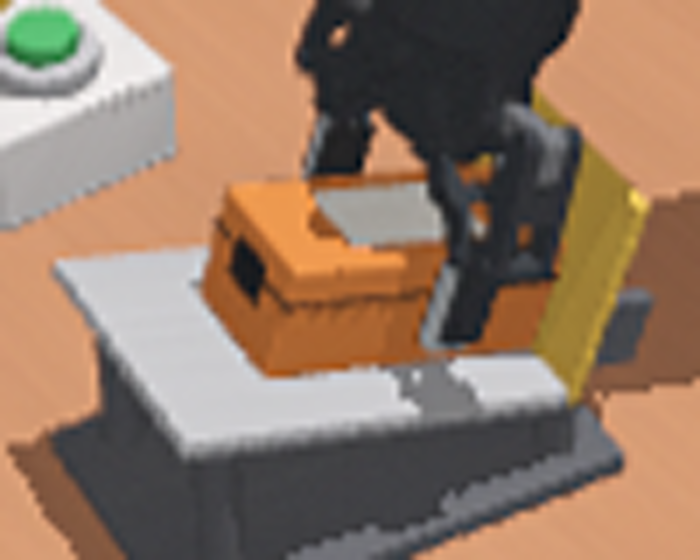

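The fingers are open on both sides and the orange case sits flat against the backstop with no force. I'll retreat straight along the tool, then go to the blue case.

Emit:
play_rows(
  claw=[0,0,0,0,0,0,0,0,0,0,0,0,0,0,0,0,0,0],
  travel=[
    [-0.02,0,0],
    [-0.05,0,0],
    [-0.08,0,0],
    [-0.11,0,0],
    [-0.12,0,0],
    [-0.125,-0.04,-0.02],
    [-0.13,-0.08,-0.04],
    [-0.14,-0.12,-0.065],
    [-0.146,-0.16,-0.09],
    [-0.146,-0.2,-0.11],
    [-0.146,-0.21,-0.113],
    [-0.11,-0.214,-0.125],
    [-0.08,-0.217,-0.135],
    [-0.064,-0.218,-0.14],
    [-0.064,-0.218,-0.14],
    [-0.064,-0.218,-0.14],
    [-0.064,-0.218,-0.14],
    [-0.064,-0.218,-0.14],
  ],
  dr=[
    [0,0,0],
    [0,0,0],
    [0,0,0],
    [0,0,0],
    [0,0,0],
    [-0.02,-0.08,-0.003],
    [-0.035,-0.16,-0.006],
    [-0.05,-0.22,-0.008],
    [-0.06,-0.26,-0.01],
    [-0.068,-0.3,-0.011],
    [-0.068,-0.3,-0.011],
    [-0.068,-0.3,-0.011],
    [-0.068,-0.3,-0.011],
    [-0.068,-0.3,-0.011],
    [-0.068,-0.3,-0.011],
    [-0.068,-0.3,-0.011],
    [-0.068,-0.3,-0.011],
    [-0.068,-0.3,-0.011],
  ],
)

```text
time: 12.85
eef_pos: [0.6509, 0.1055, 0.1813]
tcp_rot: [0.707, -0.029, -0.706, -0.028]
contact_force: [0.3, -0.7, 0.7]
opening: 1.002
```

Run:
```python
from h import *
from plant import vision
s=show()
w=vision.read_camera("wrist"); np.savez("pics/wrist5.npz",**w); cv2.imwrite("pics/wrist5.png",w["img"][:,:,::-1])
c=vision.read_camera("scene"); np.savez("pics/scene5.npz",**c)
cv2.imwrite("pics/scene5.png",cv2.resize(c["img"][150:300,230:430,::-1],None,fx=4,fy=4,interpolation=cv2.INTER_CUBIC))
t=vision.read_camera("top"); np.savez("pics/top5.npz",**t)
P=cloud(w);m=(np.hypot(P[...,0]-.651,P[...,1]-.105)<.1)&(P[...,2]>.042)&(P[...,2]<.058);m=big(m);v,u=np.nonzero(m)
print(m.sum(),np.median(P[m][:,2]),rectxy(onplane(w,u,v,.05)),rectxy(P[m]))
# orange top in deck frame, rays onto plane deck z=.05
for nm,c in (("scene",c),("top",t)):
    P=cloud(c);L=(P-O)@np.c_[ex,ey,ez]
    m=(np.abs(L[...,0]-.06)<.08)&(np.abs(L[...,1])<.045)&(np.abs(L[...,2]-.05)<.006);m=big(m);l=L[m]
    print(nm,m.sum(),"z",np.median(l[:,2]),rectxy(l))
    v,u=np.nonzero(m);o,d=ray(c,u,v);tt=(.05-(o-O)@ez)/(d@ez);q=(o+d*tt[:,None]-O)@np.c_[ex,ey,ez];print(rectxy(q))
```

```text
t 12.85 p [0.6509 0.1055 0.1813] q [ 0.007  0.293  1.662 -0.     1.184  1.659] F [ 0.3  -0.68  0.67] T [-0.07 -0.04  0.03] open 1.002
[[ 0.002 -0.081 -0.997]
 [-0.    -0.997  0.081]
 [-1.     0.    -0.002]]
 deck coords [0.2006 0.2176 0.076 ]
14801 0.04980610710605465 (array([0.65289215, 0.10565695]), 117.84725189208984, 55.34404373168945, np.float64(-0.07698213341815749)) (array([0.65233484, 0.10571949]), 118.91902160644531, 56.19443893432617, np.float64(-0.07658838505098926))
scene 56 z 0.04986077313474656 (array([0.0059297 , 0.02333258]), 42.57023239135742, 18.844173431396484, np.float64(1.558544986832205))
(array([0.00040141, 0.02548271]), 50.898380279541016, 24.23542022705078, np.float64(1.0000140598475549))
top 1168 z 0.050088360004270846 (array([ 0.05963048, -0.00210644]), 122.88457489013672, 88.16730499267578, np.float64(-0.020697022727659806))
(array([ 0.05922033, -0.00044934]), 124.28317260742188, 88.12248992919922, np.float64(0.006477330000317715))
```

View pics/wrist5.png

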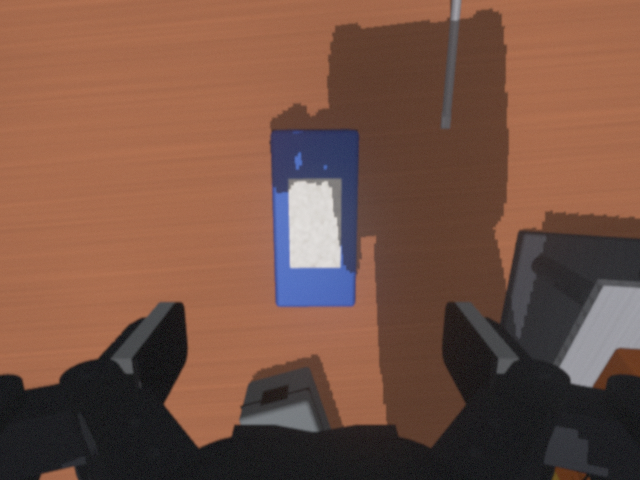

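View pics/scene5.png

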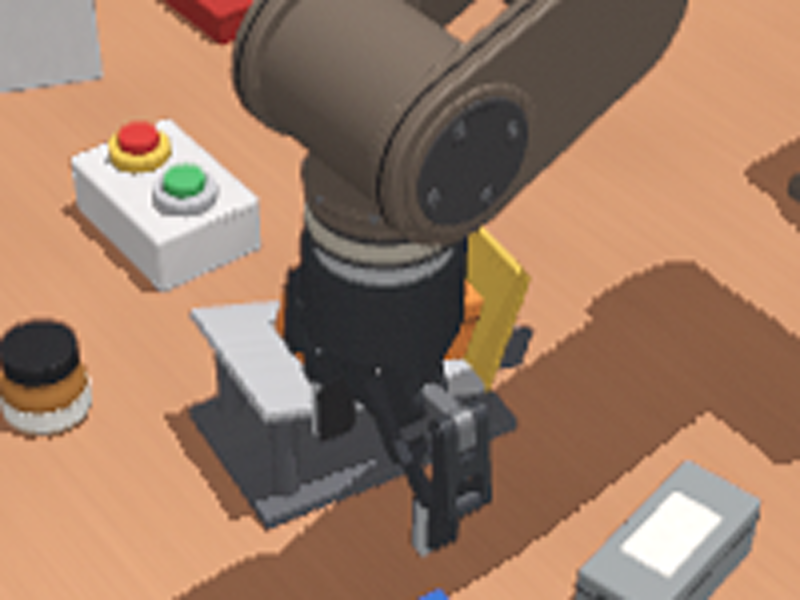

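Run:
```python
from h import *
c=load("pics/top5.npz");H=hsv(c)
m=np.zeros((480,640),bool);m[200:300,315:385]=1
P=cloud(c);L=(P-O)@np.c_[ex,ey,ez]
m&=(L[...,2]>.044)&(L[...,2]<.056)&(((H[...,0]>5)&(H[...,0]<20)&(H[...,1]>170)&(H[...,2]>110))|(H[...,1]<60)&(H[...,2]>150))
m=big(m);v,u=np.nonzero(m);o,d=ray(c,u,v);tt=(.05-(o-O)@ez)/(d@ez);q=(o+d*tt[:,None]-O)@np.c_[ex,ey,ez];print(m.sum(),rectxy(q),np.median(L[m][:,2]))
cv2.imwrite("pics/top5.png",cv2.resize(c["img"][180:330,250:450,::-1],None,fx=4,fy=4,interpolation=cv2.INTER_CUBIC))
plan(cur(),([.6525,.1055,.16],down(-.077,1)),([.6525,.1055,.0095],down(-.077,1)))
```

```text
584 (array([ 0.06033186, -0.00166631]), 117.97957611083984, 53.856380462646484, np.float64(-0.009684984778236662)) 0.05016905262894898
travel [0.0208, -0.0001, -0.0017] dr [-0.0036, -0.0012, -0.0001] dist 0.021 ang 0.004
travel [0.1713, -0.0001, -0.0015] dr [-0.0036, -0.0012, -0.0001] dist 0.171 ang 0.004
```

View pics/top5.png

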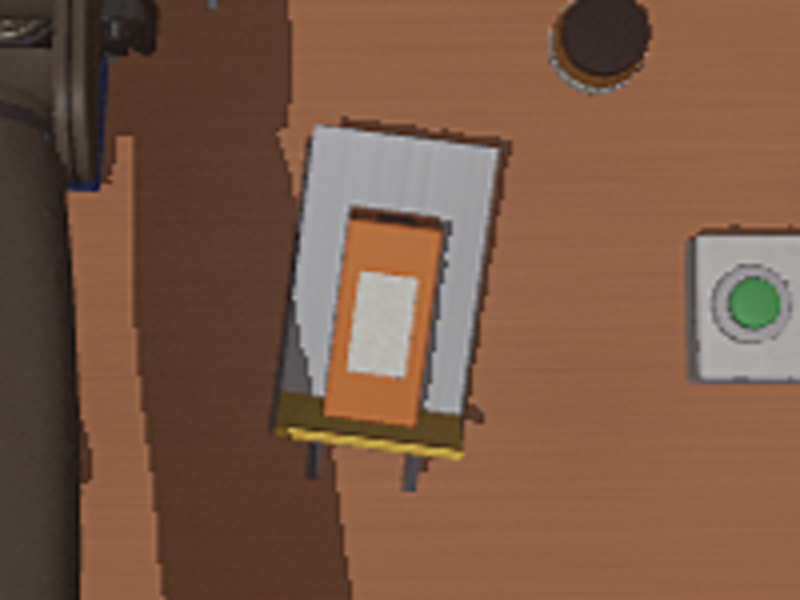

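The top view shows orange straight, centred and up to the backstop: deck coordinates (0.060, -0.002), surface at z 0.050 as it should be. Grasping blue.

Emit:
play_rows(
  claw=[0,0,0,0,0,0,0,0,0,255,255,255,255,255,255,255,255,255],
  travel=[
    [0.02,0,-0.002],
    [0.06,0,-0.002],
    [0.1,0,-0.002],
    [0.13,0,-0.002],
    [0.155,0,-0.002],
    [0.167,0,-0.002],
    [0.1715,0,-0.002],
    [0.1715,0,-0.002],
    [0.1715,0,-0.002],
    [0.1715,0,-0.002],
    [0.1715,0,-0.002],
    [0.1715,0,-0.002],
    [0.1715,0,-0.002],
    [0.1715,0,-0.002],
    [0.1715,0,-0.002],
    [0.1715,0,-0.002],
    [0.1715,0,-0.002],
    [0.1715,0,-0.002],
  ],
  dr=[
    [-0.004,-0.001,0],
    [-0.004,-0.001,0],
    [-0.004,-0.001,0],
    [-0.004,-0.001,0],
    [-0.004,-0.001,0],
    [-0.004,-0.001,0],
    [-0.004,-0.001,0],
    [-0.004,-0.001,0],
    [-0.004,-0.001,0],
    [-0.004,-0.001,0],
    [-0.004,-0.001,0],
    [-0.004,-0.001,0],
    [-0.004,-0.001,0],
    [-0.004,-0.001,0],
    [-0.004,-0.001,0],
    [-0.004,-0.001,0],
    [-0.004,-0.001,0],
    [-0.004,-0.001,0],
  ],
  force=60,
)

```text
time: 14.8
eef_pos: [0.6541, 0.1053, 0.0108]
tcp_rot: [0.707, -0.027, -0.706, -0.027]
contact_force: [-0.8, -1.0, 5.1]
opening: 0.646
```

Run:
```python
from h import *
s=show();D=deckR(1)
plan(s,([.6525,.105,.25],down(-.077,1)),(deckp(.09,-.001,.19),D),(deckp(.085,-.001,.10),D))
```

```text
t 14.8 p [0.6541 0.1053 0.0108] q [ 0.007  0.506  1.725 -0.     0.907  1.654] F [-0.76 -1.02  5.1 ] T [-0.09  0.1   0.01] open 0.646
[[ 0.002 -0.076 -0.997]
 [-0.    -0.997  0.076]
 [-1.     0.    -0.003]]
 deck coords [ 0.1538  0.2179 -0.088 ]
travel [-0.2392, 0.0004, 0.0009] dr [0.0006, -0.0025, -0.0002] dist 0.239 ang 0.003
travel [-0.2476, 0.208, 0.1572] dr [0.072, 0.2941, 0.0107] dist 0.36 ang 0.303
travel [-0.16, 0.2095, 0.1359] dr [0.072, 0.2941, 0.0107] dist 0.297 ang 0.303
```

Emit:
play_rows(
  claw=[255,255,255,255,255,255,255,255,255,255,255,255,255,255,255,255,255,255,255,255],
  travel=[
    [-0.01,0,0],
    [-0.04,0,0],
    [-0.08,0,0],
    [-0.12,0,0],
    [-0.16,0,0],
    [-0.2,0,0],
    [-0.23,0,0],
    [-0.24,0.03,0.02],
    [-0.245,0.07,0.05],
    [-0.247,0.11,0.08],
    [-0.247,0.15,0.11],
    [-0.247,0.19,0.145],
    [-0.247,0.208,0.157],
    [-0.247,0.208,0.157],
    [-0.22,0.209,0.15],
    [-0.19,0.209,0.143],
    [-0.17,0.2095,0.138],
    [-0.16,0.2095,0.136],
    [-0.16,0.2095,0.136],
    [-0.16,0.2095,0.136],
  ],
  dr=[
    [0,0,0],
    [0,0,0],
    [0,0,0],
    [0,0,0],
    [0,0,0],
    [0,0,0],
    [0,0,0],
    [0.01,0.04,0.002],
    [0.025,0.1,0.004],
    [0.04,0.16,0.006],
    [0.055,0.22,0.008],
    [0.067,0.27,0.01],
    [0.072,0.294,0.011],
    [0.072,0.294,0.011],
    [0.072,0.294,0.011],
    [0.072,0.294,0.011],
    [0.072,0.294,0.011],
    [0.072,0.294,0.011],
    [0.072,0.294,0.011],
    [0.072,0.294,0.011],
  ],
)

```text
time: 16.8
eef_pos: [0.5025, -0.0929, 0.1711]
tcp_rot: [0.802, -0.06, -0.593, -0.044]
contact_force: [0.5, -0.4, -2.4]
opening: 0.644
```

Run:
```python
from h import *
from plant import vision
s=show(); print("F deck",(s["contact_force"]@np.c_[ex,ey,ez]).round(2))
c=vision.read_camera("scene"); np.savez("pics/scene6.npz",**c)
cv2.imwrite("pics/scene6.png",cv2.resize(c["img"][160:280,250:400,::-1],None,fx=5,fy=5,interpolation=cv2.INTER_CUBIC))
D=deckR(1)
plan(s,(deckp(.068,-.001,.075),D),(deckp(.068,-.001,.0635),D))
```

```text
t 16.8 p [ 0.5025 -0.0929  0.1711] q [-0.421 -0.183  2.202  0.106  0.839  1.239] F [ 0.47 -0.43 -2.38] T [ 0.04  0.28 -0.03] open 0.644
[[ 0.289 -0.148 -0.946]
 [-0.044 -0.989  0.141]
 [-0.956  0.    -0.293]]
 deck coords [ 0.0855 -0.0006  0.1005]
F deck [-0.19 -0.35 -2.43]
travel [0.0255, 0.0003, 0.0175] dr [0.0006, -0.0004, -0.0001] dist 0.031 ang 0.001
travel [0.037, 0.0003, 0.0175] dr [0.0006, -0.0004, -0.0001] dist 0.041 ang 0.001
```

View pics/scene6.png

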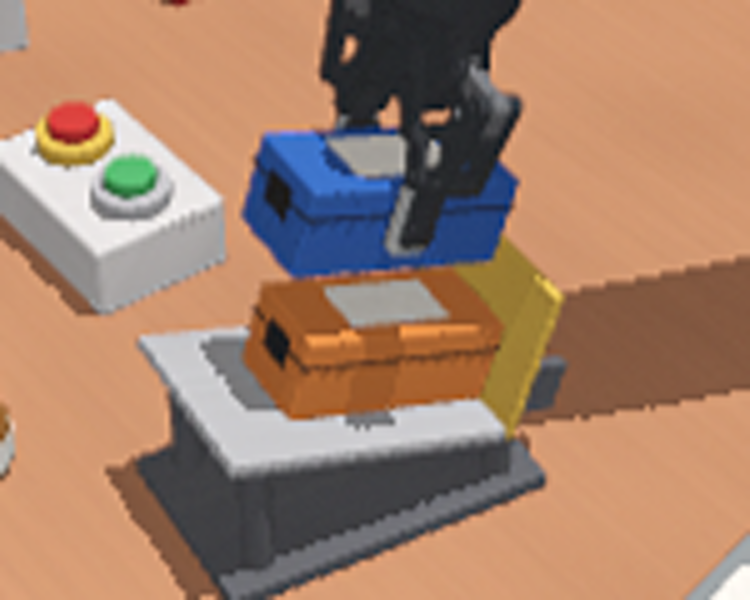

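Blue hangs level above orange, with about 40 mm clearance.

Emit:
play_rows(
  claw=[255,255,255,255,255,255,255,255],
  travel=[
    [0.01,0,0.004],
    [0.02,0,0.006],
    [0.028,0,0.007],
    [0.034,0,0.01],
    [0.036,0,0.014],
    [0.036,0,0.0175],
    [0.036,0,0.0175],
    [0.036,0,0.0175],
  ],
  dr=[
    [0,0,0],
    [0,0,0],
    [0,0,0],
    [0,0,0],
    [0,0,0],
    [0,0,0],
    [0,0,0],
    [0,0,0],
  ],
)

```text
time: 17.65
eef_pos: [0.497, -0.0924, 0.1327]
tcp_rot: [0.802, -0.06, -0.592, -0.044]
contact_force: [-0.0, 0.5, -2.7]
opening: 0.653
```

Run:
```python
from h import *
from plant import vision
s=show(); print("F deck",(s["contact_force"]@np.c_[ex,ey,ez]).round(2))
c=vision.read_camera("scene"); np.savez("pics/scene7.npz",**c)
cv2.imwrite("pics/scene7.png",cv2.resize(c["img"][170:270,270:370,::-1],None,fx=6,fy=6,interpolation=cv2.INTER_CUBIC))
```

```text
t 17.65 p [ 0.497  -0.0924  0.1327] q [-0.425 -0.143  2.245  0.117  0.754  1.221] F [-0.03  0.52 -2.74] T [0.05 0.3  0.  ] open 0.653
[[ 0.292 -0.148 -0.945]
 [-0.045 -0.989  0.141]
 [-0.955  0.001 -0.295]]
 deck coords [ 0.069  -0.001   0.0654]
F deck [-0.9   0.51 -2.59]
```

View pics/scene7.png

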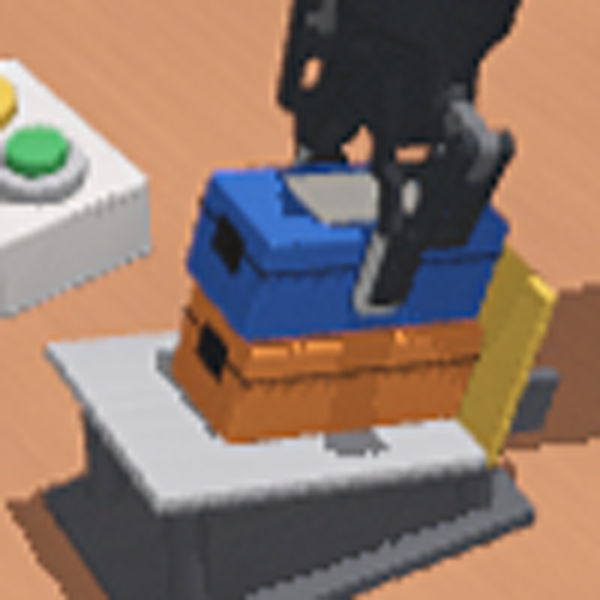

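Emit:
play_rows(
  claw=[255,255,255,255,255,255,255,255],
  travel=[
    [0.001,0,0.002],
    [0.001,0,0.004],
    [0.001,0,0.006],
    [0.001,0,0.007],
    [0.001,0,0.008],
    [0.001,0,0.009],
    [0.001,0,0.0095],
    [0.001,0,0.0095],
  ],
  dr=[
    [0,0,0],
    [0,0,0],
    [0,0,0],
    [0,0,0],
    [0,0,0],
    [0,0,0],
    [0,0,0],
    [0,0,0],
  ],
)

```text
time: 18.5
eef_pos: [0.4903, -0.0917, 0.1305]
tcp_rot: [0.804, -0.061, -0.59, -0.044]
contact_force: [6.2, 0.2, -4.4]
opening: 0.651
```

Run:
```python
from h import *
s=show(); print("F deck",(s["contact_force"]@np.c_[ex,ey,ez]).round(2))
```

```text
t 18.5 p [ 0.4903 -0.0917  0.1305] q [-0.431 -0.16   2.265  0.121  0.745  1.213] F [ 6.19  0.22 -4.37] T [ 0.15 -0.75  0.01] open 0.651
[[ 0.297 -0.149 -0.943]
 [-0.046 -0.989  0.142]
 [-0.954  0.001 -0.301]]
 deck coords [ 0.0619 -0.0012  0.0653]
F deck [ 4.54  1.14 -5.96]
```

Emit:
play_rows(
  claw=[255,255,255,255,255,255,255,255],
  travel=[
    [0.001,0,0.001],
    [0.002,0,0.001],
    [0.003,0,0.001],
    [0.004,0,0.001],
    [0.005,0,0.001],
    [0.006,0,0.001],
    [0.006,0,0.001],
    [0.006,0,0.001],
  ],
  dr=[
    [0,-0.004,0],
    [0,-0.007,0],
    [0,-0.007,0],
    [0,-0.007,0],
    [0,-0.007,0],
    [0,-0.007,0],
    [0,-0.007,0],
    [0,-0.007,0],
  ],
)

```text
time: 19.3
eef_pos: [0.4915, -0.0921, 0.1263]
tcp_rot: [0.802, -0.061, -0.592, -0.044]
contact_force: [-6.3, -0.5, 9.9]
opening: 0.648
```

Run:
```python
from h import *
s=show(); print("F deck",(s["contact_force"]@np.c_[ex,ey,ez]).round(2))
```

```text
t 19.3 p [ 0.4915 -0.0921  0.1263] q [-0.429 -0.146  2.261  0.118  0.741  1.215] F [-6.29 -0.46  9.91] T [0.26 0.25 0.01] open 0.648
[[ 0.291 -0.149 -0.945]
 [-0.046 -0.989  0.142]
 [-0.956  0.002 -0.295]]
 deck coords [ 0.0619 -0.0015  0.0608]
F deck [-2.99 -1.39 11.27]
```

Seated (z is 0.0608, as predicted). Releasing as before.

Emit:
play_rows(
  claw=[255,85,75,60,40,20,0,0,0,0,0],
  travel=[
    [-0.001,0,0],
    [-0.001,0,0],
    [-0.001,0,0],
    [-0.001,0,0],
    [-0.001,0,0],
    [-0.001,0,0],
    [-0.001,0,0],
    [-0.001,0,0],
    [-0.001,0,0],
    [-0.001,0,0],
    [-0.001,0,0],
  ],
  dr=[
    [0,0,0],
    [0,0,0],
    [0,0,0],
    [0,0,0],
    [0,0,0],
    [0,0,0],
    [0,0,0],
    [0,0,0],
    [0,0,0],
    [0,0,0],
    [0,0,0],
  ],
)

```text
time: 20.4
eef_pos: [0.4912, -0.0921, 0.1272]
tcp_rot: [0.802, -0.061, -0.592, -0.044]
contact_force: [0.5, -0.1, 0.7]
opening: 1.0
```

Run:
```python
from h import *
from plant import vision
s=show(); print("F deck",(s["contact_force"]@np.c_[ex,ey,ez]).round(2))
c=vision.read_camera("scene"); np.savez("pics/scene8.npz",**c)
cv2.imwrite("pics/scene8.png",cv2.resize(c["img"][170:270,270:370,::-1],None,fx=6,fy=6,interpolation=cv2.INTER_CUBIC))
plan(s,(deckp(.062,0,.19),deckR(1)),([.505,-.20,.25],down(-.15,1)),([.505,-.316,.18],down(-.15,1)))
```

```text
t 20.4 p [ 0.4912 -0.0921  0.1272] q [-0.429 -0.149  2.261  0.118  0.744  1.215] F [ 0.54 -0.13  0.74] T [ 0.01  0.18 -0.04] open 1.0
[[ 0.291 -0.149 -0.945]
 [-0.046 -0.989  0.142]
 [-0.956  0.002 -0.295]]
 deck coords [ 0.0619 -0.0015  0.0619]
F deck [ 0.75 -0.04  0.55]
travel [-0.1281, -0.0013, -0.0004] dr [-0.0, -0.0026, -0.0018] dist 0.128 ang 0.003
travel [-0.1084, 0.1049, -0.0645] dr [0.0007, -0.2993, -0.0016] dist 0.164 ang 0.299
travel [-0.0362, 0.2195, -0.0603] dr [0.0007, -0.2993, -0.0016] dist 0.23 ang 0.299
```

View pics/scene8.png

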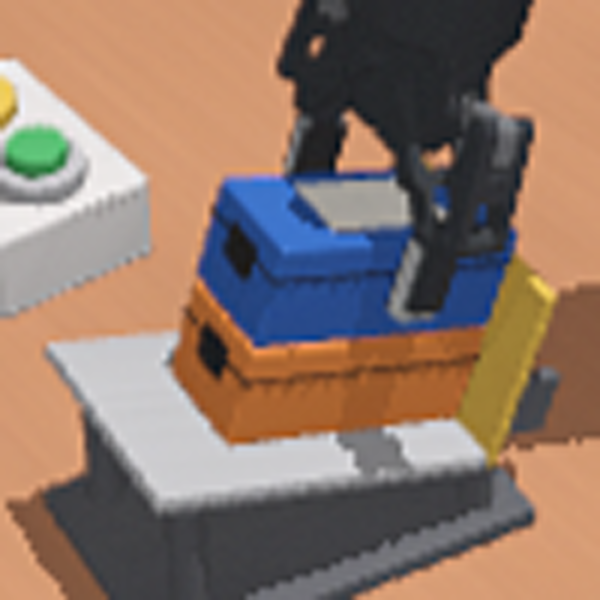

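Both cases are released, and blue sits square on orange up to the plate. I'll retreat along the tool axis, shut the gripper and move above the green button.

Emit:
play_rows(
  claw=[0,0,0,0,0,0,100,200,255,255,255,255,255,255,255,255,255],
  travel=[
    [-0.02,0,0],
    [-0.05,0,0],
    [-0.08,0,0],
    [-0.11,0,0],
    [-0.128,0,0],
    [-0.128,0.02,-0.01],
    [-0.126,0.05,-0.03],
    [-0.12,0.08,-0.05],
    [-0.112,0.105,-0.064],
    [-0.1,0.14,-0.064],
    [-0.08,0.18,-0.062],
    [-0.06,0.21,-0.061],
    [-0.036,0.2195,-0.06],
    [-0.036,0.2195,-0.06],
    [-0.036,0.2195,-0.06],
    [-0.036,0.2195,-0.06],
    [-0.036,0.2195,-0.06],
  ],
  dr=[
    [0,0,0],
    [0,0,0],
    [0,0,0],
    [0,0,0],
    [0,0,0],
    [0,-0.05,0],
    [0,-0.12,0],
    [0,-0.2,0],
    [0,-0.27,0],
    [0,-0.3,0],
    [0,-0.3,0],
    [0,-0.3,0],
    [0,-0.3,0],
    [0,-0.3,0],
    [0,-0.3,0],
    [0,-0.3,0],
    [0,-0.3,0],
  ],
)

```text
time: 22.15
eef_pos: [0.5055, -0.3156, 0.1816]
tcp_rot: [0.706, -0.054, -0.705, -0.051]
contact_force: [0.8, 0.6, -0.3]
opening: -0.002
```

Run:
```python
from h import *
from plant import vision
s=show()
w=vision.read_camera("wrist"); np.savez("pics/wrist9.npz",**w); cv2.imwrite("pics/wrist9.png",w["img"][:,:,::-1])
c=vision.read_camera("scene"); np.savez("pics/scene9.npz",**c)
cv2.imwrite("pics/scene9.png",cv2.resize(c["img"][150:300,230:430,::-1],None,fx=4,fy=4,interpolation=cv2.INTER_CUBIC))
t=vision.read_camera("top"); np.savez("pics/top9.npz",**t)
cv2.imwrite("pics/top9.png",cv2.resize(t["img"][180:330,270:470,::-1],None,fx=4,fy=4,interpolation=cv2.INTER_CUBIC))
H=hsv(w);P=cloud(w)
for n,m in dict(green=(H[...,0]>45)&(H[...,0]<85)&(H[...,1]>100),red=((H[...,0]<8)|(H[...,0]>172))&(H[...,1]>150)).items():
    m=m&(np.abs(P[...,0]-.5)<.08)&(np.abs(P[...,1]+.35)<.1)&(P[...,2]>.05)
    if m.sum():
        m=big(m);v,u=np.nonzero(m);print(n,m.sum(),np.median(P[m],0).round(4),np.percentile(P[m][:,2],[5,95]),rectxy(onplane(w,u,v,.073)),u.mean(),v.mean())
# cases from top
H=hsv(t);P=cloud(t);L=(P-O)@np.c_[ex,ey,ez]
w0=np.zeros((480,640),bool);w0[190:300,315:390]=1
m=w0&(L[...,2]>.09)&(L[...,2]<.11)&(np.abs(L[...,1])<.05);m=big(m)
v,u=np.nonzero(m);o,d=ray(t,u,v);tt=(.10-(o-O)@ez)/(d@ez);q=(o+d*tt[:,None]-O)@np.c_[ex,ey,ez];print("blue top",m.sum(),rectxy(q),"z",np.percentile(L[m][:,2],[10,50,90]))
l=L[m];A=np.c_[l[:,:2],np.ones(len(l))];k=np.linalg.lstsq(A,l[:,2],rcond=None)[0];print("slopes",k)
H=hsv(c);P=cloud(c);L=(P-O)@np.c_[ex,ey,ez]
w0=np.zeros((480,640),bool);w0[150:300,270:370]=1
m=w0&(L[...,2]>.092)&(L[...,2]<.108)&(np.abs(L[...,1])<.045)&(L[...,0]>-.01)&(L[...,0]<.15)
if m.sum():
  m=big(m);l=L[m];v,u=np.nonzero(m);o,d=ray(c,u,v);tt=(.10-(o-O)@ez)/(d@ez);q=(o+d*tt[:,None]-O)@np.c_[ex,ey,ez];print("scene blue top",m.sum(),rectxy(q),np.median(l[:,2]))
```

```text
t 22.15 p [ 0.5055 -0.3156  0.1816] q [-0.728  0.158  1.822 -0.002  1.158  0.992] F [ 0.78  0.58 -0.32] T [ 0.03  0.02 -0.02] open -0.002
[[ 0.001 -0.148 -0.989]
 [-0.004 -0.989  0.148]
 [-1.     0.003 -0.002]]
 deck coords [ 0.123  -0.2205  0.1   ]
green 1646 [ 0.5072 -0.3184  0.0718] [0.07062737 0.07286272] (array([ 0.50732098, -0.3183313 ]), 28.73149299621582, 28.51974868774414, np.float64(-0.1497540754690087)) 318.67861482381534 230.14459295261238
red 761 [ 0.5    -0.3905  0.0717] [0.07059625 0.07281472] (array([ 0.50105939, -0.38991376]), 28.816852569580078, 14.378152847290039, np.float64(-0.614255908318877)) 436.72536136662285 223.34954007884363
blue top 1286 (array([ 0.06150119, -0.00172834]), 121.80133819580078, 55.824275970458984, np.float64(-0.0006143912634812802)) z [0.09613376 0.10017901 0.10399621]
slopes [ 0.00095514 -0.00353693  0.10002897]
scene blue top 632 (array([0.06477618, 0.00507051]), 126.81746673583984, 66.45362854003906, np.float64(0.0006511539396831949)) 0.10010836647558446
```

View pics/wrist9.png

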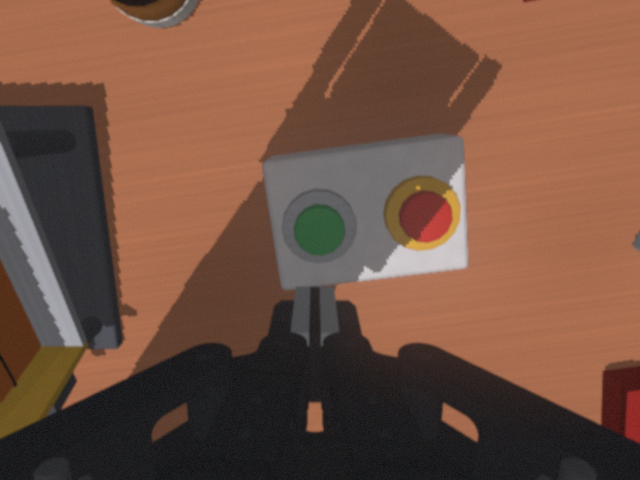

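View pics/scene9.png

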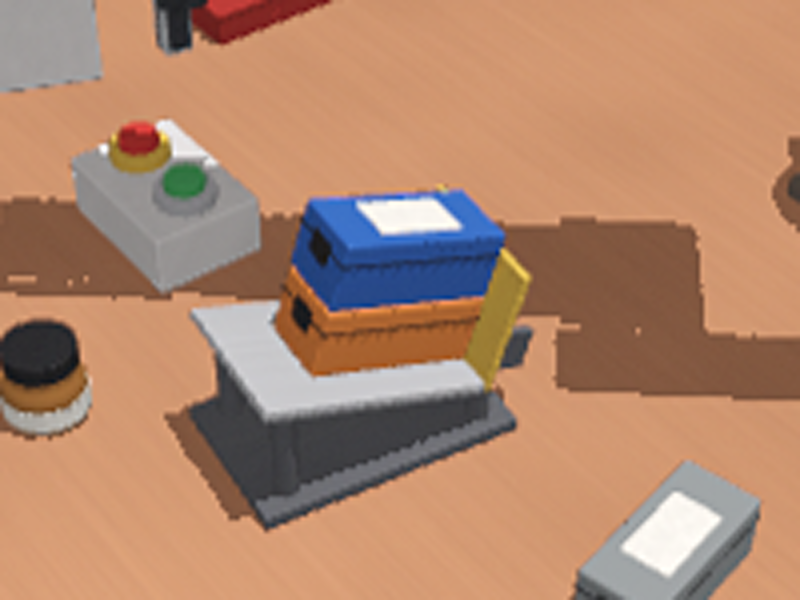

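View pics/top9.png

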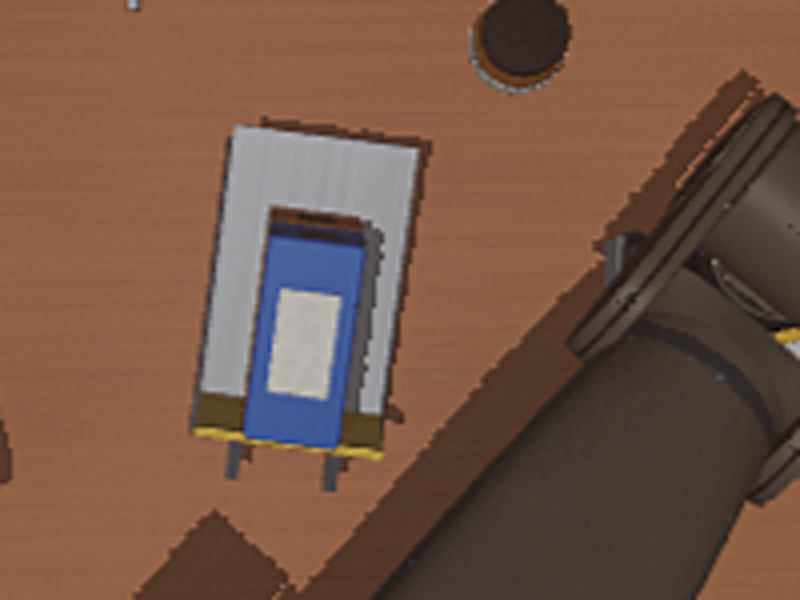

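The top view shows blue square at (0.061, -0.002) with its top at z 0.100 and level. The scene view reads 3 to 5 mm further, but its mask takes in side faces (127 x 66 mm). The wrist view puts green at (319,230), world (0.507, -0.318, 0.072). Pressing.

Emit:
play_rows(
  claw=[255,255,255,255,255,255,255,255,255,255,255],
  travel=[
    [0.03,0.002,-0.002],
    [0.06,0.002,-0.002],
    [0.085,0.002,-0.002],
    [0.1,0.002,-0.002],
    [0.106,0.002,-0.002],
    [0.11,0.002,-0.002],
    [0.113,0.002,-0.002],
    [0.116,0.002,-0.002],
    [0.118,0.002,-0.002],
    [0.118,0.002,-0.002],
    [0.118,0.002,-0.002],
  ],
  dr=[
    [0,0,0],
    [0,0,0],
    [0,0,0],
    [0,0,0],
    [0,0,0],
    [0,0,0],
    [0,0,0],
    [0,0,0],
    [0,0,0],
    [0,0,0],
    [0,0,0],
  ],
)

```text
time: 23.4
eef_pos: [0.5076, -0.3187, 0.066]
tcp_rot: [0.706, -0.054, -0.705, -0.051]
contact_force: [-3.6, 4.1, 10.8]
opening: -0.001
```

Run:
```python
from h import *
from plant import vision
s=show()
c=vision.read_camera("scene"); np.savez("pics/scene10.npz",**c)
cv2.imwrite("pics/scene10.png",cv2.resize(c["img"][150:300,230:430,::-1],None,fx=4,fy=4,interpolation=cv2.INTER_CUBIC))
```

```text
t 23.4 p [ 0.5076 -0.3187  0.066 ] q [-0.729  0.308  1.878 -0.002  0.953  0.992] F [-3.6   4.08 10.78] T [ 0.72  0.79 -0.02] open -0.001
[[ 0.001 -0.148 -0.989]
 [-0.004 -0.989  0.148]
 [-1.     0.003 -0.002]]
 deck coords [ 0.0916 -0.2232 -0.0113]
```

View pics/scene10.png

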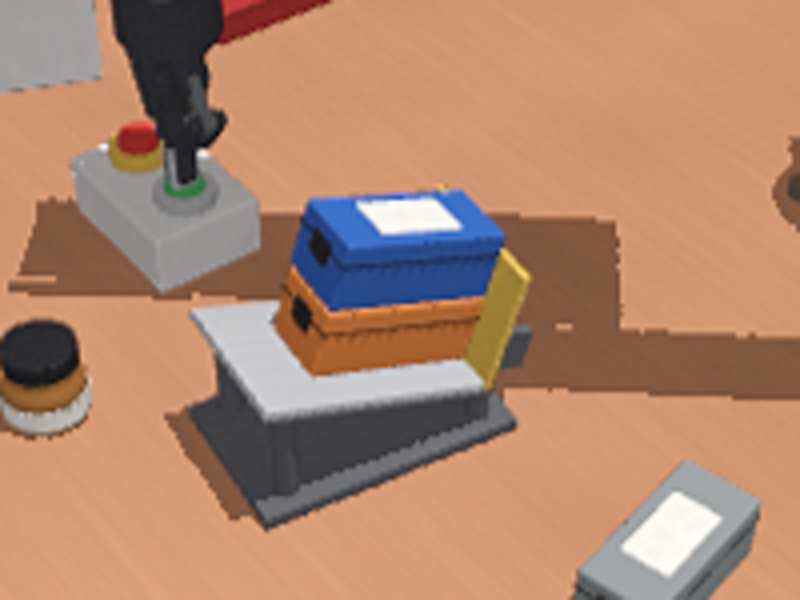

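The button is bottomed out: TCP at 0.066 (top at 0.072 less 6 mm) with 10.8 N against its 5 N spring. Lifting off.

Emit:
play_rows(
  claw=[255,255,255,255,255,255,255,255,255],
  travel=[
    [-0.004,0,0],
    [-0.01,0,0],
    [-0.03,0,0],
    [-0.06,0,0],
    [-0.09,0,0],
    [-0.12,0,0],
    [-0.13,0,0],
    [-0.13,0,0],
    [-0.13,0,0],
  ],
  dr=[
    [0,0,0],
    [0,0,0],
    [0,0,0],
    [0,0,0],
    [0,0,0],
    [0,0,0],
    [0,0,0],
    [0,0,0],
    [0,0,0],
  ],
)

```text
time: 24.35
eef_pos: [0.5069, -0.3179, 0.1944]
tcp_rot: [-0.705, 0.053, 0.705, 0.052]
contact_force: [0.0, -0.5, 0.2]
opening: -0.004
```

Run:
```python
from h import *
from plant import vision
s=show()
w=vision.read_camera("wrist");t=vision.read_camera("top");c=vision.read_camera("scene")
H=hsv(w);P=cloud(w)
m=(H[...,0]>45)&(H[...,0]<85)&(H[...,1]>100)&(P[...,2]>.05)&(np.hypot(P[...,0]-.507,P[...,1]+.318)<.03);m=big(m);print("green z",np.median(P[m][:,2]))
P=cloud(t);L=(P-O)@np.c_[ex,ey,ez]
w0=np.zeros((480,640),bool);w0[190:300,315:390]=1
m=w0&(L[...,2]>.09)&(L[...,2]<.11)&(np.abs(L[...,1])<.05);m=big(m)
v,u=np.nonzero(m);o,d=ray(t,u,v);tt=(.10-(o-O)@ez)/(d@ez);q=(o+d*tt[:,None]-O)@np.c_[ex,ey,ez];print("blue top",m.sum(),rectxy(q),np.median(L[m][:,2]))
d=cv2.absdiff(c["img"],load("pics/scene9.npz")["img"])[190:250,295:365]; print("scene diff over cases",d.max(),d.mean())
cv2.imwrite("pics/scene11.png",cv2.resize(c["img"][150:300,230:430,::-1],None,fx=4,fy=4,interpolation=cv2.INTER_CUBIC))
```

```text
t 24.35 p [ 0.5069 -0.3179  0.1944] q [-0.729  0.151  1.805 -0.002  1.184  0.991] F [ 0.03 -0.52  0.21] T [-0.04 -0.03 -0.02] open -0.004
[[-0.    -0.148 -0.989]
 [-0.002 -0.989  0.148]
 [-1.     0.002 -0.   ]]
 deck coords [ 0.1284 -0.2224  0.1118]
green z 0.07176303256588029
blue top 1285 (array([ 0.06058586, -0.00168246]), 124.26314544677734, 55.830448150634766, np.float64(0.0021627168408849835)) 0.1001582323144399
scene diff over cases 53 0.6496825396825396
```

View pics/scene11.png

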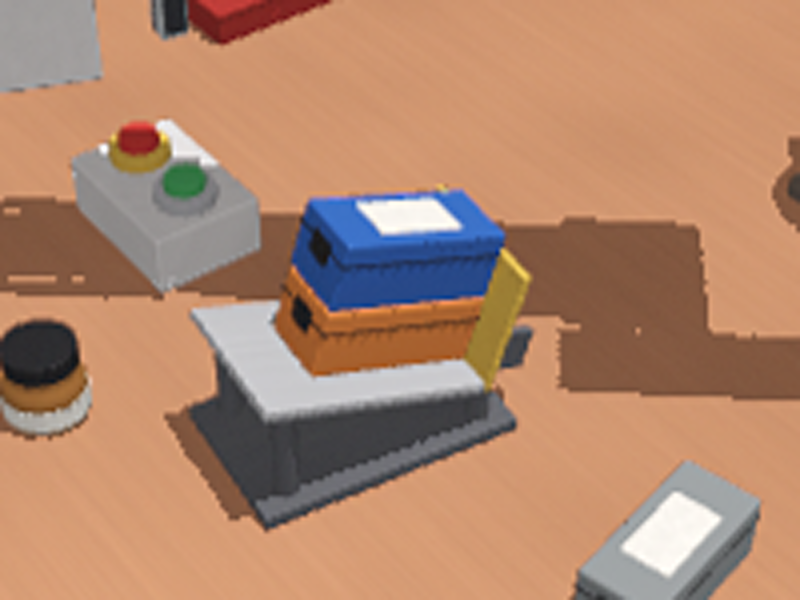

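The stack is unmoved, the green button is back up at 0.0718 m, and the arm is clear.

```bash
python3 -c "
from plant import ctrl
print(ctrl.sign_off())"
```

```text
the job is handed in; nothing more can be done
None
```

The feeder is loaded and the job is handed in, at about 24.5 s on the robot's clock. Sign-off gives no verdict, so what follows is from my own checks.

I set the orange case on the deck and pressed it lightly against the backstop before releasing it. I stacked the blue case on top in the same way. Then I pressed the green button and lifted clear.

**Last checks (deck frame, top camera):**

| Item | Measured | Target |
|---|---|---|
| Orange centre x, y | 0.060, -0.002 m | 0.055 to 0.065, within ±0.02 |
| Orange top face z | 0.050 m | 0.050 |
| Blue centre x, y | 0.0606, -0.002 m (0.0615 in an earlier reading) | 0.055 to 0.065, within ±0.02 |
| Blue top face z | 0.100 m | 0.100 |

- **Alignment:** both cases lie within 0.01 rad of the deck line. The orange case was measured before the blue one was stacked on it; afterwards it was checked only by eye in the pictures.
- **Green button:** it went fully down, with the tool tip 6 mm below the rest height at 10.8 N. It came back up to 0.0718 m, where it started.
- **Left alone:** the grey case, jar and red button look unchanged in the final picture. I did not re-measure their positions.
- **Robot:** it touches nothing, with the contact force back at the sensor's noise level.

**One disagreement:** the scene camera put the blue case at x 0.065, y 0.005 m. That mask took in side faces (127 x 66 mm instead of 120 x 56) and that camera reads a few millimetres off the others. I trusted the top camera and the force felt at the backstop instead.

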